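# Pack the bottles lying down in the cradle and close it

### The arm

A 7-joint arm with a two-finger parallel gripper is mounted at the origin on the work surface. World frame = base frame: x ahead of the robot, y to its left, z up, the work surface at z = 0. Lengths are in m, angles in rad, forces in N, time in s.
With the tool pointing down it reaches from about 0.425 to 0.8 m from the base axis. Payload 8.3 kg.
Tool frame: the origin (TCP) lies between the finger pads; the fingertips stand 22 mm ahead of it and the grasp point (between the pads) lies 3 mm ahead of it; z points along the fingers, y is the line along which they close (so a half turn about z gives the same grasp; the last joint's range is limited). The gripper opens to 85 mm and grips with 20 to 120 N. Pads are 22 mm wide; open, the fingers measure 114 mm over their backs; the gripper's body (76 mm by 85 mm) begins 54 mm behind the grasp point. The pads swing forward as they close: fully open they stand 13 mm farther back than shut.
Start: joints at [-1.274, 0.383, 0.016, 1.37, -0.006, 1.388, -0.046], TCP at [0.22, 0.585, 0.214] pointing down, gripper open.
Joint ranges: [-2.95, 2.95], [-0.25, 2.06], [-1.52, 1.56], [0.18, 2.33], [-1.44, 4.58], [0.02, 2.06], [-3.01, 3.01]. Speed limits (rad/s): [2.39, 2.39, 3.01, 3.01, 3.14, 3.14, 3.14].

### API

Orientations are given as a unit quaternion [w, x, y, z].
In Python, from rig import readout, viewer, bot, look_for gives the robot as it stands.
- The arm moves only by the tool carry_out, never from a script. Its argument "moves" is a list of rows, each a list of 7 numbers: the closure, from 0 (fully open) to 1 (shut), then the shift along the tool's x, y, z in mm, then the turn, a rotation vector about the tool's x, y, z in degrees. In form: [[jaw, dx, dy, dz, wx, wy, wz], ...]. A call has 1 to 8 rows; each row is the pose to reach, as a shift and turn from the pose commanded when the call began, along the tool's axes at that moment; what a row does not reach only later rows make up. A row lasts 1/8 s, in which the tool goes at most 62.5 mm and 10.7 degrees, less where a joint would pass 70% of its speed; a pose out of reach is approached as far as the arm can. A call with a gripper value outside its range is refused whole. The fingers move at their own pace and stop on an object; "newtons" is the grip in N (left out, the last holds). Time passes only in rows, so rows that repeat a pose let the fingers close. It gives the time, the measured TCP pose, the force, the opening and the grip force at its end, in the units of the state.
- readout.state(): the state, without advancing time (a new reading comes with each control period).
- viewer.get_image(name): name is "side" or "top"; returns a dict with "image" (480x640x3 uint8, blue, green, red), "vfov" (degrees; the focal length in pixels is half the picture's height over the tangent of half this angle, whatever the lens; pixels are square), "cx", "cy" (the principal point, pixels), "k1" (the pictures are not rectified: a ray, as slopes to the right and down, at radius r is drawn at 1 + k1 r^2 times it, then the intrinsics apply), "position" and "orientation" of the camera in the world. Camera axes: x right, y up, looking along -z (the intrinsics and any distortion apply to the point x, -y, -z); pixel columns grow to the right and rows downward; lengths in m; the calibration is good to about 2 mm. A picture is of the moment at which its call begins. There is no depth.
- bot.finish_job(): hands the job in; it is judged then, once.
Trained networks look in the newest picture that a camera, given by its name, has taken for a name from the list of things; names that differ only in an ending like _2 or _b are one class to them, and where a whole thing is asked for, a point or a joint stands for the part that bears it (a point fixed in the world has none). Each returns a list of dicts, best first, with "p" (0 to 1); they miss things now and then, are a little off and sometimes report something else, mostly with a low value. They report only what shows in the picture. A call takes as long as a camera call.
- look_for(camera, label): "centre" ([x, y, z] in m, in world coordinates, good to about 4 mm: the middle of the surface that is visible of it).
The state is a dict: "t": time; "q": joint angles; "joint_vel": joint speeds; "effort": joint torques, N m; "position": TCP position; "tool_rot": TCP orientation; "ft_force": force on the tool from outside, world axes, zero at the start; "wrist_torque": the same for the moment, N m; "opening": finger opening in m; "gripper_force": force on a finger pad.
Only numpy, scipy, OpenCV 4.12 (cv2) and the standard library are available. Lean on these libraries where they do the work, as an engineer would, in place of code of your own. Each camera call takes 0.05 s, during which the arm holds its last target. There are 200 camera calls.

### The job

Lift the retaining board off the pins of the bottle cradle and set it down flat on the counter clear of the cradle. Then lay every bottle that stands on the counter on its side in a trough of the cradle, one to a trough, its body centred in the trough and its neck overhanging on either side. Last, lower the board back over the two pins until it rests flush on both posts, let go, and leave the mug, bowl and soap alone.

Things in the scene. Friction and masses are not known exactly. Their poses are not given: they have to be found in the camera images.
- rack: Fixed plywood cradle, base 380 x 100 x 12 mm, flat on the counter. Origin: centre of its underside; x along the row of four V-troughs (pitch 75 mm), y along the troughs (the axis of a bottle lying in one), z up. A trough is 80 mm long in y; its slats rise at 45 degrees to edges 55 mm above the counter, about 60 mm apart. Nothing reaches beyond 50 mm in y, so necks overhang freely.
- seat (a point): Point of the cradle midway between its two post tops, 94 mm above the counter; axes as the cradle's. The posts are wooden, 28 mm thick, at cradle x = +165 and -165 mm, y = 0; from each flat top rises a steel locating pin, 12 mm thick, 30 mm high, tip tapered. The board's origin comes to this point when it is on.
- board: Loose plywood retaining board, 380 x 56 x 12 mm, 0.3-0.45 kg. Origin: centre of its underside; x along its length, z up. Holes 17 mm wide at x = +165 and -165 mm (either way round fits). A grip block on top in the middle, 110 mm long (x), 22 mm wide (y), reaches from 12 to 48 mm above the underside: take it across the 22 mm. At the start it is on the cradle's pins and rests on its posts.
- mug: Bystander: white mug, 80 mm wide, 90 mm high. Origin at its underside. Leave alone.
- bowl: Bystander: blue bowl, 130 mm wide, 55 mm high. Origin at its underside. Leave alone.
- soap: Bystander: white washing-up bottle, 64 mm wide, 190 mm high. Origin at its underside. Leave alone.
- trough_1 (a point): Trough 1 of the cradle (local x = -112.5 mm): the point where the middle of a lying bottle's body comes when centred in it, 62 mm above the counter, on the bottle's axis. Axes as the cradle's.
- trough_2 (a point): Trough 2 of the cradle (local x = -37.5 mm): the point where the middle of a lying bottle's body comes when centred in it, 62 mm above the counter, on the bottle's axis. Axes as the cradle's.
- trough_3 (a point): Trough 3 of the cradle (local x = +37.5 mm): the point where the middle of a lying bottle's body comes when centred in it, 62 mm above the counter, on the bottle's axis. Axes as the cradle's.
- trough_4 (a point): Trough 4 of the cradle (local x = +112.5 mm): the point where the middle of a lying bottle's body comes when centred in it, 62 mm above the counter, on the bottle's axis. Axes as the cradle's.
- bottle_1: Loose closed green glass bottle, 165 mm high, 0.2-0.33 kg, all alike; may be absent (None). Origin: centre of its foot; z along its axis to the cap. Round body 50 mm wide up to 105 mm, shoulder up to 122 mm, straight neck and black cap 30 mm wide from 122 to 165 mm (the place to grip). Centre of mass about 65 mm above the foot. Stands on the counter at the start.
- bottle_1_mid (a point): The middle of bottle_1's body, on its axis 52.5 mm above its foot; None if absent.
- bottle_2: Loose closed green glass bottle, 165 mm high, 0.2-0.33 kg, all alike; may be absent (None). Origin: centre of its foot; z along its axis to the cap. Round body 50 mm wide up to 105 mm, shoulder up to 122 mm, straight neck and black cap 30 mm wide from 122 to 165 mm (the place to grip). Centre of mass about 65 mm above the foot. Stands on the counter at the start.
- bottle_2_mid (a point): The middle of bottle_2's body, on its axis 52.5 mm above its foot; None if absent.
- bottle_3: Loose closed green glass bottle, 165 mm high, 0.2-0.33 kg, all alike; may be absent (None). Origin: centre of its foot; z along its axis to the cap. Round body 50 mm wide up to 105 mm, shoulder up to 122 mm, straight neck and black cap 30 mm wide from 122 to 165 mm (the place to grip). Centre of mass about 65 mm above the foot. Stands on the counter at the start.
- bottle_3_mid (a point): The middle of bottle_3's body, on its axis 52.5 mm above its foot; None if absent.
- bottle_4: Loose closed green glass bottle, 165 mm high, 0.2-0.33 kg, all alike; may be absent (None). Origin: centre of its foot; z along its axis to the cap. Round body 50 mm wide up to 105 mm, shoulder up to 122 mm, straight neck and black cap 30 mm wide from 122 to 165 mm (the place to grip). Centre of mass about 65 mm above the foot. Stands on the counter at the start.
- bottle_4_mid (a point): The middle of bottle_4's body, on its axis 52.5 mm above its foot; None if absent.

How it is judged:
On the way, in this order (a step that is already met when the one before it is completed fails the run):
1. the board lies flat on the counter, clear of the cradle and let go (height (world z) of board below 0.008 m and angle between board's own z axis and vertical below 0.06 rad and horizontal distance between board and rack above 0.08 m and contact force between the fingers and board below 0.3 N), for 0.2 s.
2. every bottle present lies in a trough ((distance between bottle_1_mid and trough_1 below 0.022 m or distance between bottle_1_mid and trough_2 below 0.022 m or distance between bottle_1_mid and trough_3 below 0.022 m or distance between bottle_1_mid and trough_4 below 0.022 m) and angle between the z axis of each of bottle_1, bottle_2, bottle_3, bottle_4 and the y axis of rack, either way round below 0.1 rad and linear speed of each of bottle_1, bottle_2, bottle_3, bottle_4 below 0.03 m/s and (distance between bottle_2_mid and trough_1 below 0.022 m or distance between bottle_2_mid and trough_2 below 0.022 m or distance between bottle_2_mid and trough_3 below 0.022 m or distance between bottle_2_mid and trough_4 below 0.022 m) and (distance between bottle_3_mid and trough_1 below 0.022 m or distance between bottle_3_mid and trough_2 below 0.022 m or distance between bottle_3_mid and trough_3 below 0.022 m or distance between bottle_3_mid and trough_4 below 0.022 m) and (distance between bottle_4_mid and trough_1 below 0.022 m or distance between bottle_4_mid and trough_2 below 0.022 m or distance between bottle_4_mid and trough_3 below 0.022 m or distance between bottle_4_mid and trough_4 below 0.022 m)), for 0.2 s.
3. the board is over both pins, flush on the posts (horizontal distance between board and seat below 0.006 m and z of board in the frame of seat between -0.004 and 0.004 m and angle between board's own z axis and vertical below 0.03 rad and angle between the x axis of board and the x axis of rack, either way round below 0.04 rad and linear speed of board below 0.03 m/s), for 0.2 s.
At the end, for the whole second after the job is handed in: Every bottle present lies in a trough, the middle of its body within 22 mm of the trough's point, its axis within 0.1 rad of the trough's; the board is over both pins, its underside within 4 mm of the post tops, centred within 6 mm, level within 0.03 rad; all at rest and released (all of step 2 and all of step 3); the robot touches nothing.
It fails at once if the mug was disturbed (moved more than 40 mm) (distance of mug from where it was at the start of the episode above 0.04 m).
It fails at once if the bowl was disturbed (moved more than 40 mm) (distance of bowl from where it was at the start of the episode above 0.04 m).
It fails at once if the soap was disturbed (moved more than 40 mm) (distance of soap from where it was at the start of the episode above 0.04 m).
Of bottle_1, bottle_2, bottle_3, bottle_4 only 3 to 4 are there at a start; the rules pass over those that are not, and their reading is None.
At some moment in a run one of bottle_1, bottle_2, bottle_3, bottle_4 may be knocked a few centimetres aside while the robot is not near it.
Once in a run the grip may slacken for a moment while it holds something.
It also fails if it takes over 208 s, if anything falls off the work surface, if the arm or the gripper's body presses on something with over 40 N, if the wrist force passes 120 N, or if a joint passes its speed limit or range.

## Working session

There is one attempt and no reset: what is moved stays moved. The work goes in short steps, Python scripts to look and compute and a tool call to move; the robot and the scene stay as the last step left them, time stands still between calls to the robot, and variables do not carry over. Pictures are saved under pics/ and viewed, at most 14 in all, crops included, and the job is handed in when it is done.

Besides the shell and the picture viewer there is one more tool, called after ">>>" in YAML: its name, and indented under it one key for each argument. carry_out: Moves the arm, as the interface text tells. Its arguments: {"type":"object","properties":{"moves":{"type":"array"},"newtons":{"type":"number"}},"required":["moves"]}

```bash
mkdir -p pics; ls; python3 - <<'E'
from rig import readout, viewer, bot, look_for
import cv2, numpy as np
s=readout.state(); print(s)
for n in ("side","top"):
    d=viewer.get_image(n); cv2.imwrite(f"pics/{n}0.png",d["image"]); print({k:v for k,v in d.items() if k!="image"})
    for l in ("rack","board","bottle_1","mug","bowl","soap"):
        print(n,l,[(np.round(r["centre"],3).tolist(),round(r["p"],2)) for r in look_for(n,l)])
E
```

```text
pics
{'t': 0.0, 'q': array([-1.27387958,  0.38424437,  0.0163614 ,  1.37118999, -0.00630369,
        1.38815135, -0.04646468]), 'joint_vel': array([ 0.00057947, -0.00056702,  0.00096485,  0.00115076, -0.00146333,
       -0.00070491, -0.00033427]), 'effort': array([-1.60132113e-04, -6.27595496e+01,  8.44037980e-01, -3.71819043e+01,
        1.66707952e-02,  1.41411464e-02,  3.98938005e-05]), 'position': array([0.21983456, 0.58449014, 0.21275867]), 'tool_rot': array([-1.60735950e-04,  1.78885311e-01,  9.83869453e-01, -9.58655111e-04]), 'ft_force': array([-0.50016023, -0.37698205,  0.02165932]), 'wrist_torque': array([-0.0075394 , -0.02596399,  0.01800543]), 'gripper_force': 0.0, 'opening': 0.08538542391686968}
{'vfov': 46.79614326617697, 'cx': 324.61864362883364, 'cy': 240.88332476242599, 'k1': -0.16400154354757418, 'position': array([-0.15425742, -0.78959382,  1.03873157]), 'orientation': array([ 0.85355878,  0.37542885, -0.14795556, -0.32954475])}
side rack [([0.52, 0.167, 0.029], 0.71), ([0.618, -0.148, 0.086], 0.23)]
side board [([0.526, 0.176, 0.108], 0.88), ([0.587, -0.3, 0.087], 
[... 255 characters left out ...]
0.116], 0.96), ([0.524, 0.175, 0.108], 0.38)]
{'vfov': 54.39467314864356, 'cx': 326.38729415626153, 'cy': 239.86354269713814, 'k1': -0.12307594234466375, 'position': array([ 0.49409498, -0.02362443,  1.25690089]), 'orientation': array([-0.70215078, -0.0346467 ,  0.01218488,  0.71108046])}
top rack [([0.531, 0.151, 0.011], 0.63)]
top board [([0.54, 0.182, 0.107], 0.84)]
top bottle_1 [([0.625, -0.134, 0.117], 0.85), ([0.464, -0.109, 0.116], 0.76), ([0.595, -0.282, 0.114], 0.73), ([0.465, -0.275, 0.113], 0.64)]
top mug [([0.752, -0.136, 0.023], 0.75)]
top bowl [([0.484, 0.526, 0.024], 0.87)]
top soap [([0.422, -0.526, 0.117], 0.82), ([0.465, -0.272, 0.116], 0.25), ([0.533, 0.149, 0.012], 0.15)]
```

View pics/side0.png

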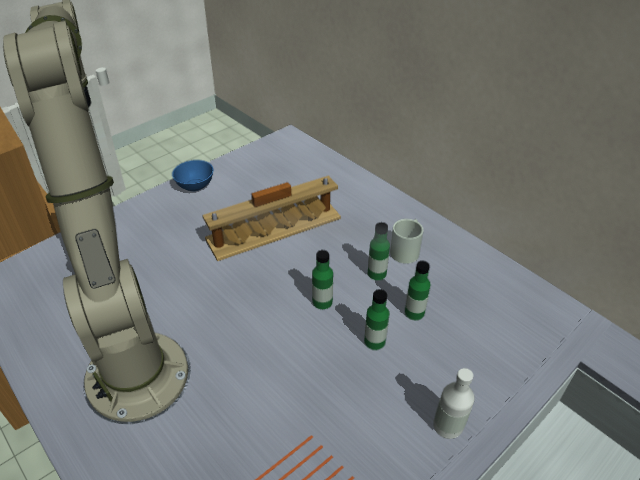

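View pics/top0.png

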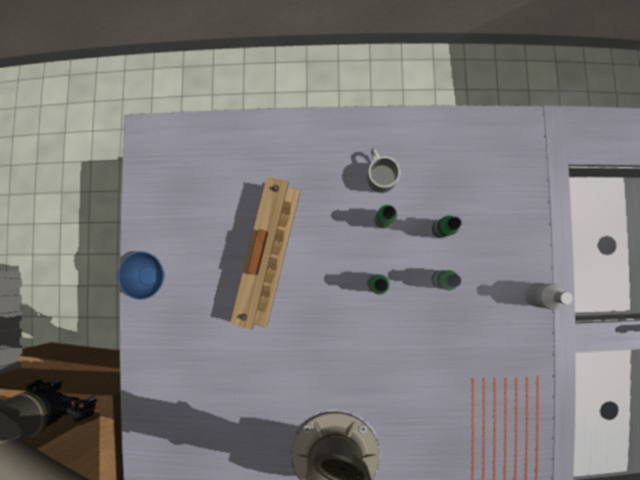

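The side view shows the rack with its board at about (270,215). Four standing bottles have caps near (322,256), (381,229), (379,296) and (422,267); the mug, bowl and soap are apart from them. The top view shows the rack running from (240,317) to (275,188), so its yaw is about -15°. I'll zoom in on the rack next.

```bash
cat > h.py <<'E'
from rig import readout, viewer, bot, look_for
import cv2, numpy as np
from scipy.spatial.transform import Rotation as R
from scipy.optimize import least_squares
def rot(q): return R.from_quat([q[1],q[2],q[3],q[0]])
def cam(n): return viewer.get_image(n)
def project(d,P):
    p=rot(d["orientation"]).inv().apply(np.atleast_2d(P)-d["position"])
    s=np.c_[p[:,0],-p[:,1]]/-p[:,2:3]
    s=s*(1+d["k1"]*(s**2).sum(1,keepdims=True))
    return s*(240/np.tan(np.radians(d["vfov"])/2))+[d["cx"],d["cy"]]
def tri(obs,x0=(0.5,0,0.1)):   # obs: [(d,(u,v)),...]
    r=least_squares(lambda X:np.concatenate([project(d,X)[0]-uv for d,uv in obs]),x0)
    return r.x, np.abs(r.fun).max()
def onz(d,uv,z):
    r=least_squares(lambda X:project(d,[X[0],X[1],z])[0]-uv,(0.5,0)); return r.x
def move(p,Rm,s=None):
    """shift mm, turn deg in tool axes from the present pose to pose p,Rm(Rotation)"""
    s=s or readout.state(); T=rot(s["tool_rot"])
    return np.round(T.inv().apply(np.array(p)-s["position"])*1000,1), np.round(np.degrees((T.inv()*Rm).as_rotvec()),1)
def rm(y,z):
    y=np.array(y,float);z=np.array(z,float);y/=np.linalg.norm(y);z/=np.linalg.norm(z)
    return R.from_matrix(np.c_[np.cross(y,z),y,z])
def blobs(img,mask,amin=15):
    n,l,st,c=cv2.connectedComponentsWithStats(mask.astype(np.uint8)); return [(np.round(c[i],1).tolist(),int(st[i,4])) for i in range(1,n) if st[i,4]>=amin]
E
python3 - <<'E'
from h import *
a=cam("top");b=cam("side")
A=cv2.resize(a["image"][165:340,220:310],None,fx=3.4,fy=3.4,interpolation=cv2.INTER_CUBIC)
B=cv2.resize(b["image"][165:265,195:350],None,fx=3.2,fy=3.2,interpolation=cv2.INTER_CUBIC)
c=np.zeros((600,800,3),np.uint8);c[:A.shape[0],:A.shape[1]]=A;c[:B.shape[0],306:306+B.shape[1]]=B[:,:494]
cv2.imwrite("pics/z1.png",c)
for n,d in(("top",a),("side",b)):
    im=d["image"].astype(int); print(n,"black",blobs(im,(im.max(2)<45),20))
    m=(im[...,2]-im[...,0]>50)&(im[...,1]<100)&(im[...,2]>90);print("block",blobs(im,m,40))
E
```

```text
top black [([388.2, 212.2], 117), ([453.2, 223.1], 123), ([439.0, 232.0], 56), ([380.3, 284.6], 118), ([74.9, 354.1], 1365), ([56.2, 408.5], 6700), ([323.3, 440.3], 111), ([338.7, 462.9], 1135)]
block [([286.0, 208.0], 71), ([281.8, 222.1], 46), ([256.3, 251.5], 408), ([279.0, 235.2], 68), ([274.8, 249.5], 48), ([272.5, 262.9], 65), ([267.9, 278.1], 49), ([265.8, 291.2], 71), ([261.2, 305.9], 59), ([9.5, 392.6], 82), ([106.5, 443.2], 532), ([525.7, 456.7], 69), ([472.0, 458.5], 42), ([536.2, 457.6], 54)]
side black [([80.8, 72.8], 202), ([46.3, 85.4], 83), ([110.3, 182.5], 21), ([381.6, 224.5], 31), ([322.4, 256.5], 127), ([421.8, 267.5], 145), ([409.7, 290.7], 26), ([379.4, 296.5], 168), ([406.2, 311.2], 20), ([367.6, 320.6], 25), ([160.6, 366.9], 25), ([99.5, 390.5], 100)]
block [([19.8, 203.4], 4221), ([271.3, 191.6], 332), ([294.9, 200.8], 44), ([312.3, 208.1], 245), ([291.0, 213.4], 94), ([266.4, 225.4], 110), ([255.9, 227.4], 73), ([237.6, 233.5], 287), ([10.2, 404.4], 783), ([284.4, 457.6], 174), ([300.9, 462.7], 132), ([317.6, 467.7], 94), ([334.4, 472.9], 52)]
```

View pics/z1.png

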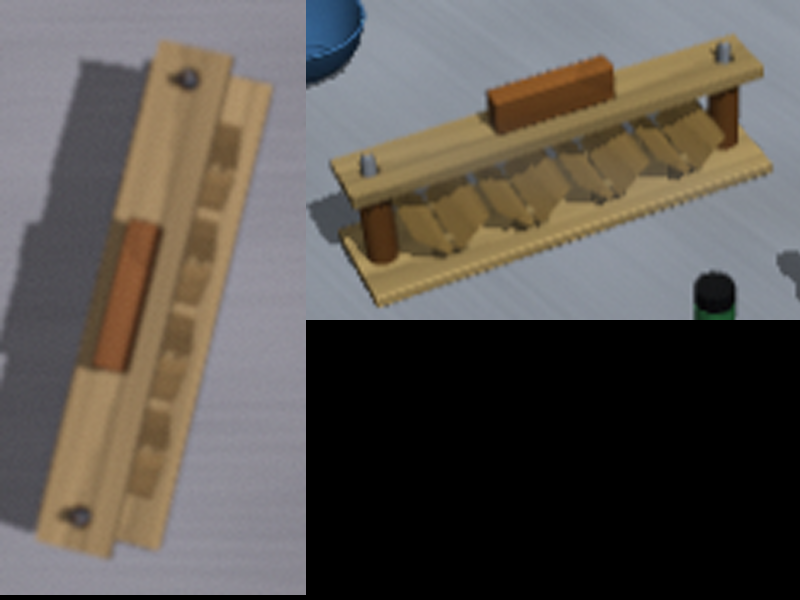

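The crop shows the board's corners, the pins and the block clearly. In the top part the board corners are at about (160,40), (233,57), (112,556) and (38,540); I fit the board pose from both views.

```bash
python3 - <<'E'
from h import *
a=cam("top");b=cam("side")
T=lambda u,v:(u/3.4+220,v/3.4+165); S=lambda u,v:((u-306)/3.2+195,v/3.2+165)
obs=[(a,T(160,40),(190,28,12)),(a,T(233,57),(190,-28,12)),(a,T(112,556),(-190,-28,12)),(a,T(38,540),(-190,28,12)),
(b,S(332,159),(-190,28,12)),(b,S(354,191),(-190,-28,12)),(b,S(763,67),(190,-28,12)),(b,S(737,35),(190,28,12)),
(b,S(487,92),(-55,11,48)),(b,S(496,108),(-55,-11,48)),(b,S(612,73),(55,-11,48)),(b,S(603,57),(55,11,48)),
(a,T(162,226),(55,-11,48)),(a,T(126,372),(-55,-11,48))]
def f(X):
    Rz=R.from_euler('z',X[3]); return np.concatenate([project(d,Rz.apply(np.array(l)/1000)+X[:3])[0]-uv for d,uv,l in obs])
r=least_squares(f,(0.53,0.165,0.094,-0.26),loss='soft_l1'); print(r.x,np.degrees(r.x[3])); print(np.round(r.fun.reshape(-1,2),1))
X=r.x;y=np.array([-np.sin(X[3]),np.cos(X[3]),0]); 
print("yaxis",y)
s=readout.state()
Rm=rm(y,[0,0,-1])
for z in (0.25,0.127): print(move([X[0],X[1],z],Rm,s))
# bottles: caps triangulated
caps_t=[(388.2,212.2),(453.2,223.1),(380.3,284.6)];
for l in ("bottle_1",):
  for n in("top","side"):
    print([(np.round(q["centre"],3).tolist(),round(q["p"],2)) for q in look_for(n,l)])
for t in caps_t:
  for sd in ((381,224.5),(322.4,256.5),(421.8,267.5),(379.4,296.5)):
    x,e=tri([(a,t),(b,sd)]); 
    if e<4: print(t,sd,np.round(x,4),round(e,2))
E
```

```text
[ 0.54232221  0.17827056  0.09225543 -0.24611711] -14.101471531866098
[[ 0.4 -0.5]
 [ 0.4 -0.6]
 [-0.2  0.9]
 [-0.   0.1]
 [-0.4  1.3]
 [-0.3  3.6]
 [ 0.6  0.5]
 [-0.9  0.2]
 [-0.5  0.1]
 [-0.1 -0.4]
 [ 1.3 -1.3]
 [ 0.6 -0.6]
 [-0.4 -0.9]
 [-0.7  0.5]]
yaxis [0.24363992 0.96986576 0.        ]
(array([-444.9, -267.2,  -36.2]), array([-0. , -0. , -6.5]))
(array([-444.9, -267.2,   86.8]), array([-0. , -0. , -6.5]))
[([0.628, -0.134, 0.122], 0.94), ([0.596, -0.279, 0.111], 0.93), ([0.465, -0.274, 0.112], 0.83), ([0.463, -0.113, 0.114], 0.65)]
[([0.587, -0.302, 0.091], 0.92), ([0.452, -0.299, 0.094], 0.89), ([0.446, -0.126, 0.089], 0.85)]
(388.2, 212.2) (381, 224.5) [ 0.6302 -0.1357  0.1688] 0.46
(453.2, 223.1) (421.8, 267.5) [ 0.6033 -0.2906  0.1556] 0.11
(380.3, 284.6) (322.4, 256.5) [ 0.4605 -0.1144  0.1564] 0.01
```

>>> carry_out:
  moves:
    - [0, -50, -30, -36, 0, 0, 0]
    - [0, -105, -65, -36, 0, 0, -1]
    - [0, -160, -98, -36, 0, 0, -2]
    - [0, -215, -130, -36, 0, 0, -3]
    - [0, -270, -163, -36, 0, 0, -4]
    - [0, -325, -196, -36, 0, 0, -5]
    - [0, -380, -229, -36, 0, 0, -6]
    - [0, -420, -253, -36, 0, 0, -6.5]
  newtons: 80

```text
t: 2.0
position: [0.5251, 0.1987, 0.2501]
tool_rot: [0.0, 0.122, 0.992, 0.0]
ft_force: [0.9, 0.2, 0.8]
opening: 0.0855
gripper_force: 0.0
```

```bash
python3 - <<'E'
from h import *
X=[0.5423,0.1783];y=[.2436,.9699,0];s=readout.state()
print(move([*X,.135],rm(y,[0,0,-1]),s),s["position"],s["q"],s["t"])
E
```

```text
(array([-21.6, -15.7, 115.1]), array([0., 0., 0.])) [0.52506579 0.19868599 0.25013472] [-0.66880305  0.23118271  0.30569669  1.50101057 -0.07006505  1.41938609
  0.96500242] 2.0
```

>>> carry_out:
  moves:
    - [0, -22, -16, 30, 0, 0, 0]
    - [0, -22, -16, 85, 0, 0, 0]
    - [0, -22, -16, 113, 0, 0, 0]
    - [1, -22, -16, 113, 0, 0, 0]
    - [1, -22, -16, 113, 0, 0, 0]
    - [1, -22, -16, 113, 0, 0, 0]
    - [1, -22, -16, 113, 0, 0, 0]
    - [1, -22, -16, 113, 0, 0, 0]
  newtons: 100

```text
t: 3.0
position: [0.5417, 0.1796, 0.1374]
tool_rot: [0.0, 0.123, 0.992, 0.0]
ft_force: [0.0, -1.1, 1.2]
opening: 0.0002
gripper_force: 0.0
```

```bash
python3 - <<'E'
from h import *
a=cam("top");b=cam("side");print(readout.state()["opening"],readout.state()["gripper_force"])
A=cv2.resize(a["image"][165:340,200:320],None,fx=3.3,fy=3.3,interpolation=cv2.INTER_CUBIC)
B=cv2.resize(b["image"][125:265,195:350],None,fx=2.5,fy=2.5,interpolation=cv2.INTER_CUBIC)
c=np.zeros((600,800,3),np.uint8);c[:A.shape[0],:A.shape[1]]=A;c[:B.shape[0],400:400+B.shape[1]]=B
cv2.imwrite("pics/z2.png",c)
print(project(b,[.5417,.1796,.115]),project(a,[.5417,.1796,.115]))
E
```

```text
0.0004779386490040573 0.0
[[271.66487028 197.4410473 ]] [[258.6776314  252.28671833]]
```

View pics/z2.png

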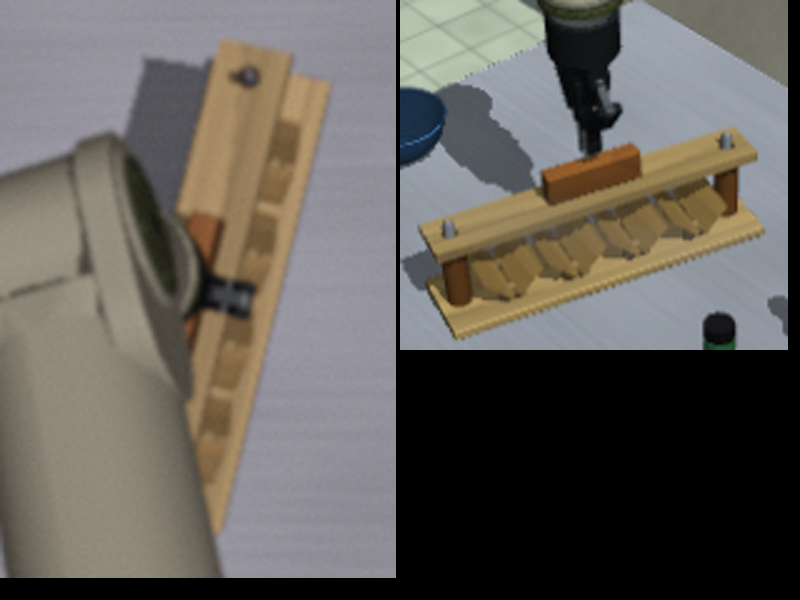

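The closed fingers, seen in the side part around (590,155), appear at or behind the block's far edge, and the grip is empty. I'll raise the gripper and triangulate the fingertips against the reported TCP.

>>> carry_out:
  moves:
    - [1, 0, 0, -30, 0, 0, 0]
    - [1, 0, 0, -80, 0, 0, 0]
    - [1, 0, 0, -100, 0, 0, 0]
    - [1, 0, -60, -100, 0, 0, 0]
    - [1, 0, -120, -100, 0, 0, 0]
    - [1, 0, -180, -100, 0, 0, 0]
    - [1, 0, -200, -100, 0, 0, 0]
    - [1, 0, -200, -100, 0, 0, 0]

```text
t: 4.1
position: [0.4926, -0.0157, 0.2372]
tool_rot: [0.0, 0.124, 0.992, 0.0]
ft_force: [-0.3, 0.2, -0.3]
opening: 0.0001
gripper_force: 0.0
```

```bash
python3 - <<'E'
from h import *
a=cam("top");b=cam("side");s=readout.state();p=s["position"];print(p,s["opening"],s["ft_force"])
tip=p-[0,0,.022]
ua=project(a,tip)[0];ub=project(b,tip)[0];print(ua,ub)
o=[]
for d,u in((a,ua),(b,ub)):
    x,y=int(u[0]),int(u[1]);im=cv2.resize(d["image"][y-50:y+50,x-65:x+65],None,fx=3,fy=3,interpolation=cv2.INTER_CUBIC)
    q=tuple(int(v) for v in((u-[x-65,y-50])*3));cv2.circle(im,q,3,(0,0,255),1);o.append(im)
cv2.imwrite("pics/z3.png",np.hstack(o))
E
```

```text
[ 0.49304999 -0.0127287   0.23671734] -0.00025668918175788467 [-0.12594317  0.48756292  0.35454896]
[336.55229655 271.27178727] [303.66314975 209.83106768]
```

View pics/z3.png

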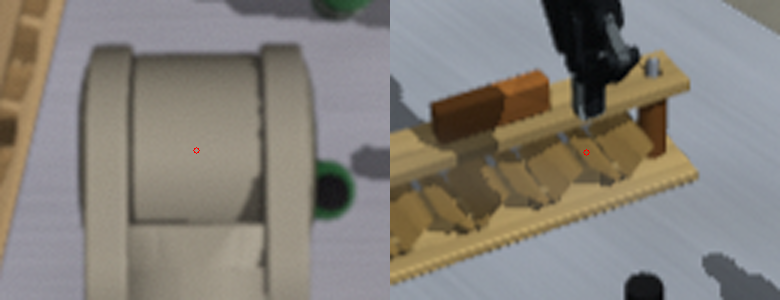

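The marker shows the predicted tip at (586,152), but the real tip is at (588,118), about 11 px higher. The real fingertips therefore stand some 25 mm higher than the reported pose says. I'll check this by touching down gently on the block.

>>> carry_out:
  moves:
    - [1, 0, 60, 0, 0, 0, 0]
    - [1, 0, 120, 0, 0, 0, 0]
    - [1, 0, 180, 20, 0, 0, 0]
    - [1, 0, 200, 70, 0, 0, 0]
    - [1, 0, 200, 98, 0, 0, 0]
    - [1, 0, 200, 100, 0, 0, 0]
    - [1, 0, 200, 102, 0, 0, 0]
    - [1, 0, 200, 104, 0, 0, 0]

```text
t: 5.2
position: [0.5425, 0.1798, 0.1344]
tool_rot: [0.001, 0.123, 0.992, 0.001]
ft_force: [0.4, 0.5, 0.4]
opening: -0.0003
gripper_force: 0.0
```

>>> carry_out:
  moves:
    - [1, 0, 0, 1, 0, 0, 0]
    - [1, 0, 0, 2, 0, 0, 0]
    - [1, 0, 0, 3, 0, 0, 0]
    - [1, 0, 0, 4, 0, 0, 0]
    - [1, 0, 0, 4, 0, 0, 0]

```text
t: 5.82
position: [0.5414, 0.1794, 0.1286]
tool_rot: [-0.0, 0.123, 0.992, -0.0]
ft_force: [-0.1, -0.2, -0.2]
opening: -0.0002
gripper_force: 0.0
```

```bash
python3 - <<'E'
from h import *
b=cam("side");a=cam("top");p=readout.state()["position"]
im=cv2.resize(b["image"][125:225,215:325],None,fx=5,fy=5,interpolation=cv2.INTER_CUBIC)
for dz in(0,-.022,.05,.1):
    u=project(b,p+[0,0,dz])[0];cv2.circle(im,tuple(int(v) for v in (u-[215,125])*5),3,(0,0,255),-1)
A=cv2.resize(a["image"][205:305,225:285],None,fx=4,fy=4,interpolation=cv2.INTER_CUBIC)
c=np.zeros((500,800,3),np.uint8);c[:,:550]=im;c[:400,555:795]=A;cv2.imwrite("pics/z4.png",c)
E
```

```text
(no output)
```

View pics/z4.png

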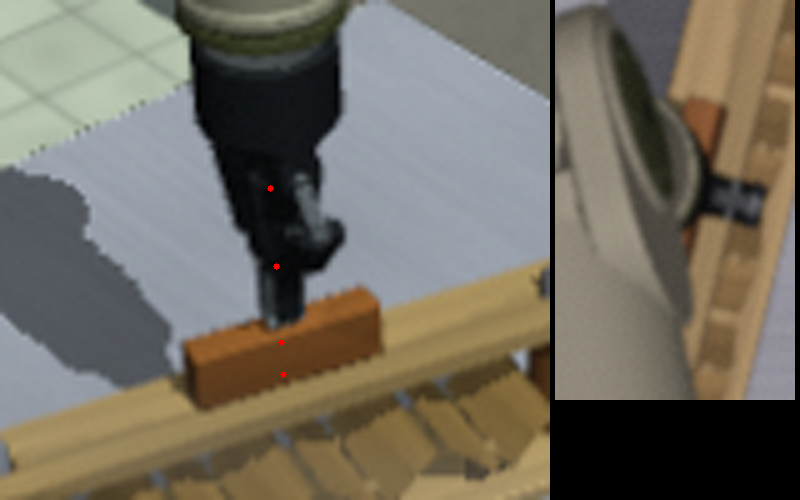

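The tip is visible at (282,325), right on the block's top face. The prediction was (284,375), so it sits about 33 mm higher than modelled. I'll confirm by contact.

>>> carry_out:
  moves:
    - [1, 0, 0, 1, 0, 0, 0]
    - [1, 0, 0, 2, 0, 0, 0]
    - [1, 0, 0, 3, 0, 0, 0]
    - [1, 0, 0, 3, 0, 0, 0]

```text
t: 6.42
position: [0.5414, 0.1794, 0.1256]
tool_rot: [-0.0, 0.123, 0.992, -0.0]
ft_force: [-0.5, -0.1, 0.7]
opening: -0.0001
gripper_force: 0.0
```

>>> carry_out:
  moves:
    - [1, 0, 0, 1, 0, 0, 0]
    - [1, 0, 0, 2, 0, 0, 0]
    - [1, 0, 0, 2, 0, 0, 0]

```text
t: 6.8
position: [0.5416, 0.1795, 0.1247]
tool_rot: [0.0, 0.123, 0.992, 0.0]
ft_force: [-2.7, -1.0, 7.5]
opening: -0.0
gripper_force: 3.5
```

Contact is at reported z = 0.125, where the block top should be at 0.142. The fingertips therefore sit about 39 mm higher than the reported TCP implies, and I'll use that. Now the real grasp.

>>> carry_out:
  moves:
    - [0, 0, 0, -15, 0, 0, 0]
    - [0, 0, 0, -30, 0, 0, 0]
    - [0, 0, 0, -30, 0, 0, 0]
    - [0, 0, 0, -30, 0, 0, 0]
    - [0, 0, 0, -30, 0, 0, 0]
    - [0, 0, 0, 0, 0, 0, 0]
    - [0, 0, 0, 26, 0, 0, 0]
    - [0, 0, 0, 26, 0, 0, 0]

```text
t: 7.8
position: [0.5396, 0.1788, 0.0954]
tool_rot: [-0.002, 0.123, 0.992, -0.001]
ft_force: [-1.0, -0.2, 0.5]
opening: 0.0855
gripper_force: 0.0
```

>>> carry_out:
  moves:
    - [1, 0, 0, 0, 0, 0, 0]
    - [1, 0, 0, 0, 0, 0, 0]
    - [1, 0, 0, 0, 0, 0, 0]
    - [1, 0, 0, 0, 0, 0, 0]
    - [1, 0, 0, 0, 0, 0, 0]
    - [1, 0, 0, 0, 0, 0, 0]
  newtons: 110

```text
t: 8.55
position: [0.5421, 0.18, 0.0989]
tool_rot: [0.001, 0.123, 0.992, 0.001]
ft_force: [-0.8, -0.0, 6.5]
opening: 0.0202
gripper_force: 107.8
```

>>> carry_out:
  moves:
    - [1, 0, 0, -10, 0, 0, 0]
    - [1, 0, 0, -22, 0, 0, 0]
    - [1, 0, 0, -38, 0, 0, 0]
    - [1, 0, 0, -55, 0, 0, 0]
    - [1, 0, 0, -65, 0, 0, 0]
    - [1, 0, 0, -65, 0, 0, 0]
    - [1, 0, 20, -65, 0, 0, 0]
    - [1, 0, 40, -65, 0, 0, 0]

```text
t: 9.55
position: [0.551, 0.2198, 0.1621]
tool_rot: [-0.001, 0.123, 0.992, -0.0]
ft_force: [-0.2, 0.1, -4.9]
opening: 0.0207
gripper_force: 108.9
```

>>> carry_out:
  moves:
    - [1, 0, 30, 0, 0, 0, 0]
    - [1, 0, 60, 0, 0, 0, 0]
    - [1, 0, 90, 0, 0, 0, 0]
    - [1, 0, 115, 20, 0, 0, 0]
    - [1, 0, 120, 50, 0, 0, 0]
    - [1, 0, 120, 80, 0, 0, 0]
    - [1, 0, 120, 110, 0, 0, 0]
    - [1, 0, 120, 130, 0, 0, 0]

```text
t: 10.55
position: [0.579, 0.3358, 0.03]
tool_rot: [-0.001, 0.122, 0.993, -0.001]
ft_force: [0.3, 0.3, -4.7]
opening: 0.0199
gripper_force: 108.8
```

```bash
python3 - <<'E'
from h import *
b=cam("side");s=readout.state();p=s["position"];print(p,s["ft_force"],s["opening"],s["q"])
im=cv2.resize(b["image"][90:290,120:390],None,fx=2.9,fy=2.9,interpolation=cv2.INTER_CUBIC)
cv2.imwrite("pics/z5.png",im)
E
```

```text
[0.57800153 0.33480967 0.0275649 ] [-1.43932517 -0.50507274 -6.56459635] 0.020029759175467853 [-0.73194084  0.62503118  0.23407612  1.45782006 -0.1545914   1.08292327
  0.85862598]
```

View pics/z5.png

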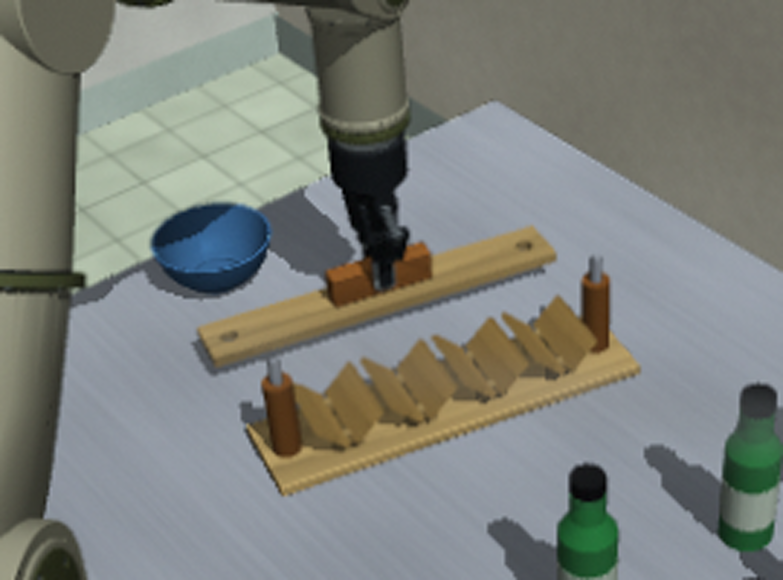

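The board hangs level in the grip, roughly 20 mm over the counter, beside the rack and clear of the bowl. I'll lower it gently.

>>> carry_out:
  moves:
    - [1, 0, 0, 6, 0, 0, 0]
    - [1, 0, 0, 12, 0, 0, 0]
    - [1, 0, 0, 16, 0, 0, 0]
    - [1, 0, 0, 19, 0, 0, 0]
    - [1, 0, 0, 21, 0, 0, 0]
    - [1, 0, 0, 23, 0, 0, 0]
    - [1, 0, 0, 25, 0, 0, 0]
    - [1, 0, 0, 25, 0, 0, 0]

```text
t: 11.6
position: [0.5803, 0.3345, 0.0076]
tool_rot: [-0.0, 0.123, 0.992, -0.0]
ft_force: [-0.9, -0.4, -4.5]
opening: 0.0202
gripper_force: 110.3
```

>>> carry_out:
  moves:
    - [1, 0, 0, 1, 0, 0, 0]
    - [1, 0, 0, 2, 0, 0, 0]
    - [1, 0, 0, 3, 0, 0, 0]
    - [1, 0, 0, 4, 0, 0, 0]
    - [1, 0, 0, 4, 0, 0, 0]

```text
t: 12.22
position: [0.5805, 0.3348, 0.0051]
tool_rot: [0.0, 0.123, 0.992, 0.0]
ft_force: [-4.9, -1.7, 5.9]
opening: 0.02
gripper_force: 112.1
```

The board is down: reported z is 0.0051 against 0.0989 on the posts, which matches the 94 mm post height. I release it and go toward the first bottle with the tool tilted forward.

>>> carry_out:
  moves:
    - [0, 0, 0, -1, 0, 0, 0]
    - [0, 0, 0, -1, 0, 0, 0]
    - [0, 0, 0, -1, 0, 0, 0]
    - [0, 0, 0, -1, 0, 0, 0]
    - [0, 0, 0, -1, 0, 0, 0]
    - [0, 0, 0, -50, 0, 0, 0]
    - [0, 0, 0, -110, 0, 0, 0]
    - [0, 0, 0, -170, 0, 0, 0]

```text
t: 13.22
position: [0.5802, 0.3344, 0.1754]
tool_rot: [-0.0, 0.123, 0.992, -0.0]
ft_force: [0.4, 1.8, 0.4]
opening: 0.0851
gripper_force: 0.0
```

>>> carry_out:
  moves:
    - [0, 10, -55, -40, 0, 0, 0]
    - [0, 20, -110, -40, 0, -5, 0]
    - [0, 32, -165, -40, 0, -12, 0]
    - [0, 44, -220, -40, 0, -20, 0]
    - [0, 56, -275, -40, 0, -29, 0]
    - [0, 68, -330, -35, 0, -38, 0]
    - [0, 80, -390, -30, 0, -45, 0]
    - [0, 90, -440, -30, 0, -50, 0]

```text
t: 14.22
position: [0.4739, 0.05, 0.1701]
tool_rot: [0.287, 0.13, 0.948, -0.055]
ft_force: [1.8, -3.5, 0.2]
opening: 0.0852
gripper_force: 0.0
```

```bash
python3 - <<'E'
from h import *
b=cam("side");a=cam("top");s=readout.state();p=s["position"];T=rot(s["tool_rot"]);print(p,T.as_matrix().round(3).tolist(),s["q"],s["opening"])
for n in("top","side"):
    for l in("board","rack","bottle_1"): print(n,l,[(np.round(q["centre"],3).tolist(),round(q["p"],2)) for q in look_for(n,l)])
im=cv2.resize(b["image"][130:370,120:450],None,fx=2.4,fy=2.4,interpolation=cv2.INTER_CUBIC)
for P,c in((p,(0,0,255)),(p-T.apply([0,0,.039]),(255,0,0)),(p+[0,0,.039],(0,255,255))):
    cv2.circle(im,tuple(int(v) for v in (project(b,P)[0]-[120,130])*2.4),3,c,-1)
cv2.imwrite("pics/z6.png",im)
E
```

```text
[0.46887716 0.04961546 0.16321774] [[-0.81, 0.273, 0.519], [0.211, 0.961, -0.176], [-0.548, -0.033, -0.836]] [-0.39650517 -0.24573417 -0.09733019  2.302687    0.58753765  0.75682357
  0.440823  ] 0.08544828890885725
top board [([0.576, 0.332, 0.015], 0.68)]
top rack [([0.54, 0.181, 0.036], 0.97)]
top bottle_1 [([0.466, -0.113, 0.114], 0.94), ([0.599, -0.281, 0.112], 0.67), ([0.466, -0.273, 0.11], 0.61), ([0.623, -0.135, 0.119], 0.59)]
side board [([0.617, -0.15, 0.095], 0.73), ([0.531, 0.331, 0.013], 0.56)]
side rack [([0.515, 0.17, 0.03], 0.55), ([0.443, -0.125, 0.09], 0.29)]
side bottle_1 [([0.446, -0.127, 0.091], 0.96), ([0.453, -0.3, 0.096], 0.94), ([0.585, -0.299, 0.092], 0.81), ([0.617, -0.148, 0.088], 0.74)]
```

View pics/z6.png

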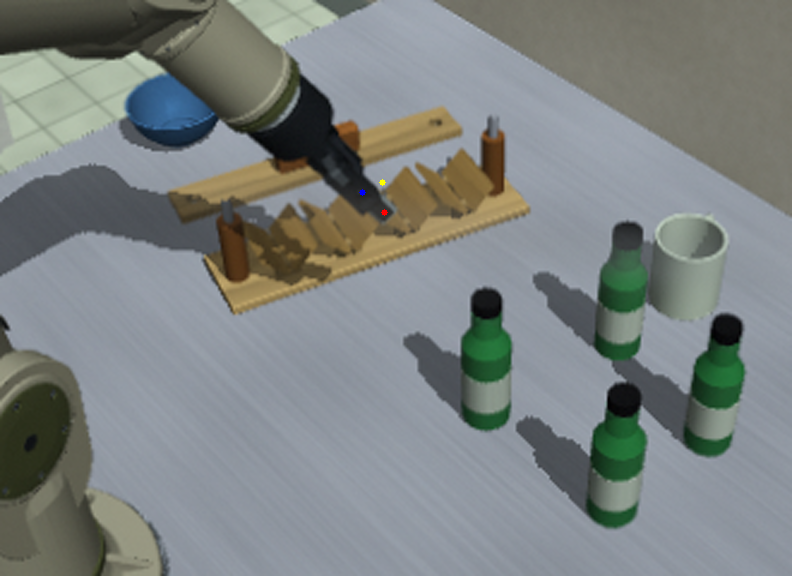

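At this tilt the arm is folded up to its joint limits (q2 = -0.246, q4 = 2.30). The finger seen near (388,218) is the -y finger of the open gripper. I'll fit a kinematic model from the logged joint/pose samples so that grasps can be planned.

```bash
cat > kin.py <<'E'
import numpy as np, itertools
from scipy.spatial.transform import Rotation as R
from scipy.optimize import least_squares
S=[([-1.27387958,.38424437,.0163614,1.37118999,-.00630369,1.38815135,-.04646468],[.21983456,.58449014,.21275867],[-1.6e-4,.178885,.983869,-9.6e-4]),
([-.66880305,.23118271,.30569669,1.50101057,-.07006505,1.41938609,.96500242],[.52506579,.19868599,.25013472],[0,.1225,.9925,0]),
([-.73194084,.62503118,.23407612,1.45782006,-.1545914,1.08292327,.85862598],[.57800153,.33480967,.0275649],[-.0005,.1225,.9925,-.0005]),
([-.39650517,-.24573417,-.09733019,2.302687,.58753765,.75682357,.440823],[.46887716,.04961546,.16321774],None)]
M3=np.array([[-.81,.273,.519],[.211,.961,-.176],[-.548,-.033,-.836]])
RM=[R.from_quat([q[1],q[2],q[3],q[0]]).as_matrix() if q is not None else M3 for _,_,q in S]
SG=None
def fk(q,P,sg):
    d1,d3,d5,d7,a4,a6,b,c=P
    z=lambda t:R.from_euler('z',t); y=lambda t:R.from_euler('y',t)
    A=z(b+sg[0]*q[0])*y(q[1]); p=np.array([0,0,d1])
    A3=A*z(sg[1]*q[2]); p=p+A3.apply([a4,0,d3])
    A4=A3*y(q[3]); p=p+A4.apply([-a4,0,0])
    A5=A4*z(sg[2]*q[4]); p=p+A5.apply([0,0,d5])
    A6=A5*y(q[5]); p=p+A6.apply([a6,0,0])
    A7=A6*z(c+sg[3]*q[6]); return p+A7.apply([0,0,d7]),A7
def res(P,sg):
    o=[]
    for (q,p,_),M in zip(S,RM):
        f,A=fk(q,P,sg); o+=list(f-p)+list(.2*(R.from_matrix(M).inv()*A).as_rotvec())
    return np.array(o)
E
python3 - <<'E'
from kin import *
best=[]
for sg in itertools.product((-1,1),repeat=3):
  for c in(0,np.pi,np.pi/2,-np.pi/2):
    sg4=(-1,)+sg
    r=least_squares(res,[.3,.4,.4,.2,0,0,0,c],args=(sg4,)); best.append((r.cost,sg4,r.x.round(4).tolist(),np.abs(r.fun).max()))
best.sort(key=lambda t:t[0])
for t in best[:3]: print(t)
from h import *
s=readout.state();p=s["position"];T=rot(s["tool_rot"]);b=cam("side")
for n,c in(("none",p),("tool",p-T.apply([0,0,.039])),("z",p+[0,0,.039])):
    print(n,[((project(b,c+T.apply([0,sy*.046,.009]))[0]-[120,130])*2.4).round() for sy in(-1,1)])
E
```

```text
(np.float64(3.068128179282864e-05), (-1, -1, -1, -1), [0.2798, 0.4607, 0.4676, 0.403, -0.007, -0.0031, -0.05, 1.523], np.float64(0.005520832941349484))
(np.float64(3.068128179282882e-05), (-1, -1, -1, -1), [0.2798, 0.4607, 0.4676, 0.403, -0.007, -0.0031, -0.05, 1.523], np.float64(0.005520832968502712))
(np.float64(3.068128179282921e-05), (-1, -1, -1, -1), [0.2798, 0.4607, 0.4676, 0.403, -0.007, -0.0031, -0.05, 1.523], np.float64(0.00552083293694957))
none [array([405., 231.]), array([369., 181.])]
tool [array([384., 212.]), array([348., 162.])]
z [array([404., 201.]), array([367., 152.])]
```

The best fit is to a few mm, and the finger image matches the tool-fixed offset. So the real grasp point is about 36 mm behind the reported TCP along the tool. Next I check which pick and place tilts are reachable.

```bash
cat >> kin.py <<'E'
PX=[0.2798,0.4607,0.4676,0.403,-0.007,-0.0031,-0.05,1.523]; SGN=(-1,-1,-1,-1)
LO=np.array([-2.95,-.25,-1.52,.18,-1.44,.02,-3.01]);HI=np.array([2.95,2.06,1.56,2.33,4.58,2.06,3.01])
OFF=-0.036
def ik(g,Rm,q0=None,n=6,seed=0):
    """g: real grasp point; returns best margin solution"""
    p=np.array(g)-Rm.apply([0,0,OFF]); rng=np.random.default_rng(seed); best=(-9,None)
    st=[q0] if q0 is not None else [np.array([-np.arctan2(p[1],p[0]),.4,x,1.4,y,1.,z]) for x,y,z in rng.uniform(-.8,.8,(n,3))]
    def f(q):
        a,A=fk(q,PX,SGN); return np.concatenate([a-p,.3*(Rm.inv()*A).as_rotvec(),.003*(q-(np.array([0,.4,0,1.4,.3,1.,0]) if q0 is None else q0))*[0,1,1,1,.5,1,.5]])
    for s in st:
        r=least_squares(f,np.clip(s,LO+.01,HI-.01),bounds=(LO,HI),max_nfev=60)
        e=np.abs(r.fun[:6]).max(); m=min((r.x-LO).min(),(HI-r.x).min())
        if e<.006 and m>best[0]: best=(m,r.x)
    return best
YP=np.array([.2436,.9699,0]);XP=np.array([.9699,-.2436,0]);BC=np.array([.5423,.1783,0])
BOT=dict(A=(.4605,-.1144),B=(.6302,-.1357),C=(.4665,-.280),D=(.6033,-.2906))
def tool(az,th,ysign=1):
    """tool z: horizontal direction az (unit), th from straight down; y horizontal"""
    az=np.array(az,float);az/=np.linalg.norm(az)
    z=np.sin(th)*az+np.array([0,0,-np.cos(th)]); y=ysign*np.cross([0,0,1],az); return R.from_matrix(np.c_[np.cross(y,z),y,z])
E
python3 - <<'E'
from kin import *
D=np.radians
print("place")
for n in(-1,1):
  for th in(25,35,45,55):
    print(n,th,[[round(ik(BC+XP*x+n*YP*.092+[0,0,.062],tool(-n*YP,D(th),ys))[0],2) for x in(-.1125,-.0375,.0375,.1125)] for ys in(1,-1)])
print("pick")
for az in(90,45,0,-45,-90,180):
  for th in(35,45,55):
    print(az,th,{k:[round(ik([*v,.145],tool([np.cos(D(az)),np.sin(D(az)),0],D(th),ys),n=3)[0],2) for ys in(1,-1)] for k,v in BOT.items()})
E
```

```text
place
-1 25 [[np.float64(0.08), np.float64(0.14), np.float64(0.13), np.float64(0.1)], [np.float64(0.08), np.float64(0.26), np.float64(0.44), np.float64(0.64)]]
-1 35 [[np.float64(0.05), np.float64(0.23), np.float64(0.36), np.float64(0.3)], [np.float64(0.05), np.float64(0.23), np.float64(0.42), np.float64(0.62)]]
-1 45 [[np.float64(0.05), np.float64(0.22), np.float64(0.41), np.float64(0.47)], [np.float64(0.05), np.float64(0.22), np.float64(0.41), np.float64(0.61)]]
-1 55 [[np.float64(0.06), np.float64(0.23), np.float64(0.39), np.float64(0.43)], [np.float64(0.06), np.float64(0.23), np.float64(0.42), np.float64(0.53)]]
1 25 [[np.float64(0.69), np.float64(0.65), np.float64(0.6), np.float64(0.52)], [np.float64(0.67), np.float64(0.63), np.float64(0.57), np.float64(0.5)]]
1 35 [[np.float64(0.52), np.float64(0.48), np.float64(0.43), np.float64(0.35)], [np.float64(0.49), np.float64(0.45), np.float64(0.4), np.float64(0.33)]]
1 45 [[np.float64(0.35), np.float64(0.31), np.float64(0.26), np.float64(0.16)], [np.float64(0.32), np.float64(0.29), np.float64(0.23), np.float64(0.15)]]
1 55 [[np.float64
[... 2300 characters left out ...]
64(0.47)], 'C': [np.float64(0.31), np.float64(0.31)], 'D': [np.float64(0.66), np.float64(0.37)]}
-90 55 {'A': [np.float64(0.36), np.float64(0.36)], 'B': [np.float64(0.74), np.float64(0.58)], 'C': [np.float64(0.28), np.float64(0.28)], 'D': [np.float64(0.64), np.float64(0.53)]}
180 35 {'A': [np.float64(0.34), np.float64(0.34)], 'B': [np.float64(0.05), np.float64(0.04)], 'C': [np.float64(0.32), np.float64(0.3)], 'D': [np.float64(0.04), np.float64(0.04)]}
180 45 {'A': [np.float64(0.18), np.float64(0.16)], 'B': [-9, -9], 'C': [np.float64(0.14), np.float64(0.12)], 'D': [-9, -9]}
180 55 {'A': [np.float64(0.01), np.float64(0.0)], 'B': [-9, -9], 'C': [np.float64(0.0), np.float64(0.0)], 'D': [-9, -9]}
```

Pick with the tool pointing to rack -y' at 45°, then place by a +90° turn about tool y, with the necks to -y'. This is reachable for all four bottles. I compute the approach to bottle A.

```bash
cat > plan.py <<'E'
from h import *
import kin
from kin import tool,YP,XP,BC,BOT,ik,OFF
PICK=tool(-YP,np.pi/4,1); PLACE=tool(YP,np.pi/4,-1)
def show(g,Rm,n,s=None,frm=None):
    """rows from current pose so that real grasp point is g"""
    s=s or readout.state(); p=np.array(g)-Rm.apply([0,0,OFF])
    m,w=move(p,Rm,s); print("->",m,w,"margin",round(ik(g,Rm,n=8)[0],2))
    for i in range(1,n+1): print([*np.round(m*i/n).astype(int).tolist(),*np.round(w*i/n,1).tolist()])
def troughg(k,up=0,dn=.093): return BC+XP*(-.1125+.075*(k-1))-YP*dn+np.array([0,0,.062+up])
E
python3 - <<'E'
from plan import *
g=np.array([.4605,-.1144,.146]); show(g-PICK.apply([0,0,.12])+[0,0,.06],PICK,12)
E
```

```text
-> [ -78.  -113.   -60.4] [55.4 -8.1 69.5] margin 0.36
[-6, -9, -5, 4.6, -0.7, 5.8]
[-13, -19, -10, 9.2, -1.3, 11.6]
[-20, -28, -15, 13.8, -2.0, 17.4]
[-26, -38, -20, 18.5, -2.7, 23.2]
[-32, -47, -25, 23.1, -3.4, 29.0]
[-39, -56, -30, 27.7, -4.0, 34.8]
[-46, -66, -35, 32.3, -4.7, 40.5]
[-52, -75, -40, 36.9, -5.4, 46.3]
[-58, -85, -45, 41.6, -6.1, 52.1]
[-65, -94, -50, 46.2, -6.8, 57.9]
[-72, -104, -55, 50.8, -7.4, 63.7]
[-78, -113, -60, 55.4, -8.1, 69.5]
```

>>> carry_out:
  moves:
    - [0, -26, -19, -20, 4, -0.6, 5]
    - [0, -40, -28, -40, 9, -1, 11]
    - [0, -46, -38, -45, 14, -2, 17]
    - [0, -50, -47, -48, 18, -3, 23]
    - [0, -55, -56, -50, 23, -3.4, 29]
    - [0, -60, -66, -52, 28, -4, 35]
    - [0, -65, -75, -54, 32, -5, 40]
    - [0, -65, -85, -55, 37, -5.4, 46]

```text
t: 15.68
position: [0.4743, -0.0284, 0.2524]
tool_rot: [0.27, 0.559, 0.748, -0.234]
ft_force: [-0.0, -0.1, 0.2]
opening: 0.0855
gripper_force: 0.0
```

```bash
python3 - <<'E'
from plan import *
s=readout.state();print(s["position"],s["q"].round(2))
g=np.array([.4605,-.1144,.146]); show(g-PICK.apply([0,0,.12]),PICK,5)
E
```

```text
[ 0.47431868 -0.02839234  0.25244062] [-0.3   0.11 -0.26  1.85  0.71  1.51 -0.44]
-> [11.  -4.6 53.6] [18.3 -2.4 23.3] margin 0.46
[2, -1, 11, 3.7, -0.5, 4.7]
[4, -2, 21, 7.3, -1.0, 9.3]
[7, -3, 32, 11.0, -1.4, 14.0]
[9, -4, 43, 14.6, -1.9, 18.6]
[11, -5, 54, 18.3, -2.4, 23.3]
```

>>> carry_out:
  moves:
    - [0, 2, -1, 11, 4, -0.5, 5]
    - [0, 4, -2, 21, 7, -1, 9.5]
    - [0, 7, -3, 32, 11, -1.4, 14]
    - [0, 9, -4, 43, 15, -2, 19]
    - [0, 11, -5, 54, 18.3, -2.4, 23.3]
    - [0, 11, -5, 54, 18.3, -2.4, 23.3]
    - [0, 11, -5, 54, 18.3, -2.4, 23.3]

```text
t: 16.55
position: [0.4745, -0.0574, 0.2049]
tool_rot: [0.235, 0.727, 0.571, -0.301]
ft_force: [-0.8, 0.3, 0.7]
opening: 0.0853
gripper_force: 0.0
```

```bash
python3 - <<'E'
from plan import *
b=cam("side");s=readout.state();T=rot(s["tool_rot"]);p=s["position"];print(p,s["q"].round(2))
g=np.array([.4605,-.1144,.146]); show(g,PICK,1,s)
im=cv2.resize(b["image"][130:330,200:450],None,fx=3,fy=3,interpolation=cv2.INTER_CUBIC)
for P,c in((p+T.apply([0,0,OFF]),(255,0,0)),(p+T.apply([0,-.046,-.030]),(0,0,255)),(p+T.apply([0,.046,-.030]),(0,0,255)),(g,(0,255,255)),):
    cv2.circle(im,tuple(int(v) for v in (project(b,P)[0]-[200,130])*3),3,c,-1)
cv2.imwrite("pics/z7.png",im)
E
```

```text
[ 0.47437653 -0.05741875  0.20514497] [-0.28  0.37 -0.16  1.67  0.64  1.67 -0.81]
-> [  0.2   0.  119.3] [ 0.2 -0.1  0.3] margin 0.5
[0, 0, 119, 0.2, -0.1, 0.3]
```

View pics/z7.png

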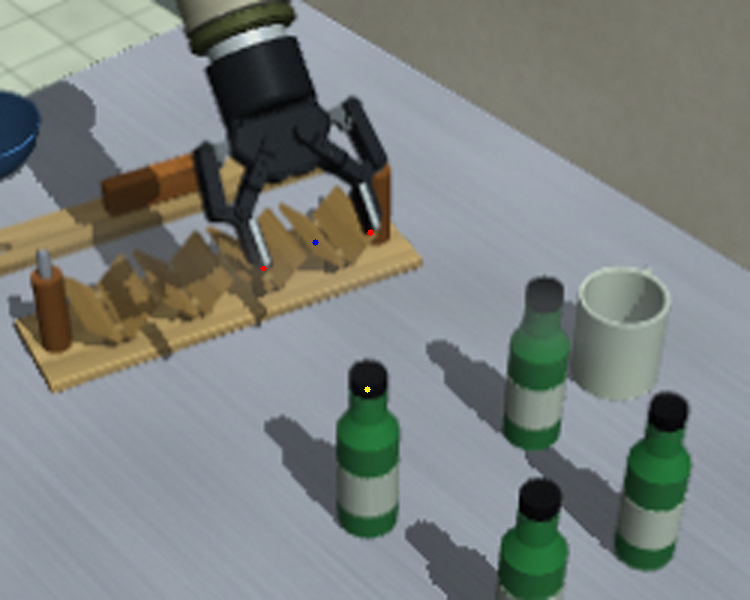

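The predicted open fingertips (red, near (263,268) and (370,232)) coincide with the pictured tips, and the yellow grasp point lies on bottle A's cap at (367,389). Advance and grip.

>>> carry_out:
  moves:
    - [0, 0, 0, 40, 0, 0, 0]
    - [0, 0, 0, 80, 0, 0, 0]
    - [0, 0, 0, 110, 0, 0, 0]
    - [0, 0, 0, 119, 0, 0, 0]
    - [0, 0, 0, 119, 0, 0, 0]
    - [1, 0, 0, 119, 0, 0, 0]
    - [1, 0, 0, 119, 0, 0, 0]
    - [1, 0, 0, 119, 0, 0, 0]
  newtons: 110

```text
t: 17.6
position: [0.4541, -0.1395, 0.1208]
tool_rot: [0.236, 0.728, 0.569, -0.301]
ft_force: [0.5, -0.3, -0.3]
opening: 0.032
gripper_force: 0.0
```

>>> carry_out:
  moves:
    - [1, 0, 0, 0, 0, 0, 0]
    - [1, 0, 0, 0, 0, 0, 0]
    - [1, 0, 0, 0, 0, 0, 0]

```text
t: 17.98
position: [0.454, -0.1399, 0.1211]
tool_rot: [0.236, 0.728, 0.569, -0.302]
ft_force: [-1.5, 1.1, 5.2]
opening: 0.0278
gripper_force: 107.8
```

```bash
python3 - <<'E'
from plan import *
s=readout.state();p=s["position"]+rot(s["tool_rot"]).apply([0,0,OFF]);print(p,s["q"].round(2))
up=np.array([p[0],p[1],.30]);m,w=move(up-PICK.apply([0,0,OFF]),PICK,s);print(m,w)
for k in(4,3):
  g=troughg(k,.09);show(g,PLACE,12,s)
E
```

```text
[ 0.46017985 -0.11516556  0.1465703 ] [-0.19  0.39 -0.12  1.86  0.7   1.43 -0.84]
[-1.085e+02 -1.000e-01 -1.085e+02] [0.1 0.  0.1]
-> [ 181.5  121.3 -189.3] [-0.  90.   0.2] margin 0.65
[15, 10, -16, -0.0, 7.5, 0.0]
[30, 20, -32, -0.0, 15.0, 0.0]
[45, 30, -47, -0.0, 22.5, 0.1]
[60, 40, -63, -0.0, 30.0, 0.1]
[76, 51, -79, -0.0, 37.5, 0.1]
[91, 61, -95, -0.0, 45.0, 0.1]
[106, 71, -110, -0.0, 52.5, 0.1]
[121, 81, -126, -0.0, 60.0, 0.1]
[136, 91, -142, -0.0, 67.5, 0.2]
[151, 101, -158, -0.0, 75.0, 0.2]
[166, 111, -174, -0.0, 82.5, 0.2]
[182, 121, -189, -0.0, 90.0, 0.2]
-> [ 181.7   46.3 -189.4] [-0.  90.   0.2] margin 0.45
[15, 4, -16, -0.0, 7.5, 0.0]
[30, 8, -32, -0.0, 15.0, 0.0]
[45, 12, -47, -0.0, 22.5, 0.1]
[61, 15, -63, -0.0, 30.0, 0.1]
[76, 19, -79, -0.0, 37.5, 0.1]
[91, 23, -95, -0.0, 45.0, 0.1]
[106, 27, -110, -0.0, 52.5, 0.1]
[121, 31, -126, -0.0, 60.0, 0.1]
[136, 35, -142, -0.0, 67.5, 0.2]
[151, 39, -158, -0.0, 75.0, 0.2]
[167, 42, -174, -0.0, 82.5, 0.2]
[182, 46, -189, -0.0, 90.0, 0.2]
```

Bottle A is gripped (opening 0.028). Lift it, then turn and carry it above trough 3.

>>> carry_out:
  moves:
    - [1, -10, 0, -10, 0, 0, 0]
    - [1, -30, 0, -30, 0, 0, 0]
    - [1, -55, 0, -55, 0, 0, 0]
    - [1, -80, 0, -80, 0, 0, 0]
    - [1, -100, 0, -100, 0, 0, 0]
    - [1, -108, 0, -108, 0, 0, 0]

```text
t: 18.73
position: [0.4542, -0.14, 0.275]
tool_rot: [0.236, 0.728, 0.569, -0.301]
ft_force: [0.7, 0.5, -4.5]
opening: 0.0275
gripper_force: 108.5
```

>>> carry_out:
  moves:
    - [1, 20, 4, -10, 0, 6, 0]
    - [1, 50, 8, -20, 0, 15, 0]
    - [1, 85, 14, -32, 0, 25, 0]
    - [1, 120, 20, -45, 0, 35, 0]
    - [1, 155, 26, -55, 0, 45, 0]
    - [1, 190, 32, -63, 0, 55, 0]
    - [1, 225, 38, -72, 0, 65, 0]
    - [1, 255, 42, -80, 0, 75, 0]

```text
t: 19.73
position: [0.5518, 0.0801, 0.1487]
tool_rot: [-0.161, 0.761, 0.594, 0.205]
ft_force: [-1.3, 1.3, -3.0]
opening: 0.0281
gripper_force: 108.6
```

```bash
python3 - <<'E'
from plan import *
b=cam("side");s=readout.state();print(s["position"],s["q"].round(2),s["opening"],s["gripper_force"],s["ft_force"])
show(troughg(3,.09),PLACE,2,s)
cv2.imwrite("pics/z8.png",cv2.resize(b["image"][80:320,160:480],None,fx=2.4,fy=2.4,interpolation=cv2.INTER_CUBIC))
E
```

```text
[0.55041548 0.07932691 0.14464636] [ 0.24  0.25 -0.11  1.82 -0.58  1.08  0.17] 0.02801305118582747 108.7421303987503 [-2.05728497 -1.61589376 -6.76905906]
-> [13.6  5.6 29. ] [-0.2 14.3 -0.4] margin 0.45
[7, 3, 14, -0.1, 7.2, -0.2]
[14, 6, 29, -0.2, 14.3, -0.4]
```

View pics/z8.png

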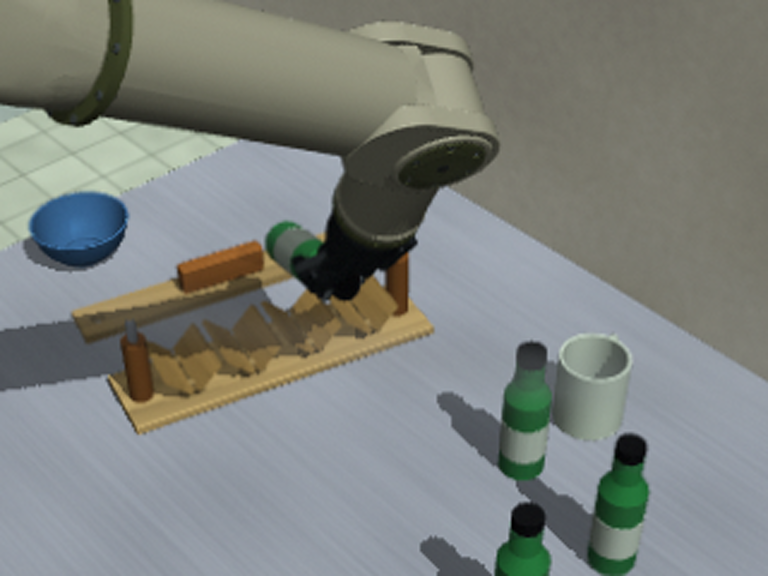

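The bottle is held and turned; its foot is near (285,240). Finish the turn and check before lowering.

>>> carry_out:
  moves:
    - [1, 7, 3, 15, 0, 7, 0]
    - [1, 14, 6, 29, 0, 14.3, 0]
    - [1, 14, 6, 29, 0, 14.3, 0]
    - [1, 14, 6, 29, 0, 14.3, 0]

```text
t: 20.27
position: [0.5637, 0.1041, 0.1317]
tool_rot: [-0.232, 0.73, 0.571, 0.295]
ft_force: [-0.3, -0.7, -1.9]
opening: 0.0281
gripper_force: 108.8
```

```bash
python3 - <<'E'
from plan import *
s=readout.state();print(s["position"],s["q"].round(2))
show(troughg(3,.0),PLACE,1,s)
E
```

```text
[0.56370553 0.10407159 0.13166985] [ 0.36  0.35 -0.15  1.87 -0.84  1.09  0.44]
-> [-66.7  -1.2  67.8] [-0.2  0.9  0.1] margin 0.41
[-67, -1, 68, -0.2, 0.9, 0.1]
```

>>> carry_out:
  moves:
    - [1, -15, 0, 15, 0, 0, 0]
    - [1, -32, -1, 33, 0, 0.5, 0]
    - [1, -48, -1, 49, 0, 0.9, 0]
    - [1, -56, -1, 57, 0, 0.9, 0]
    - [1, -60, -1, 62, 0, 0.9, 0]
    - [1, -63, -1, 65, 0, 0.9, 0]
    - [1, -65, -1, 67, 0, 0.9, 0]
    - [1, -65, -1, 67, 0, 0.9, 0]

```text
t: 21.28
position: [0.563, 0.1047, 0.0383]
tool_rot: [-0.237, 0.727, 0.569, 0.303]
ft_force: [-0.1, 1.7, -2.3]
opening: 0.0278
gripper_force: 108.9
```

```bash
python3 - <<'E'
from plan import *
b=cam("side");s=readout.state();print(s["position"]+rot(s["tool_rot"]).apply([0,0,OFF])-troughg(3),s["ft_force"],s["wrist_torque"])
cv2.imwrite("pics/z9.png",cv2.resize(b["image"][140:280,190:370],None,fx=4,fy=4,interpolation=cv2.INTER_CUBIC))
E
```

```text
[0.00088165 0.00092977 0.00173772] [-1.05195714  0.91471748 -1.5474369 ] [-1.20470096  0.28889261  0.12009708]
```

View pics/z9.png

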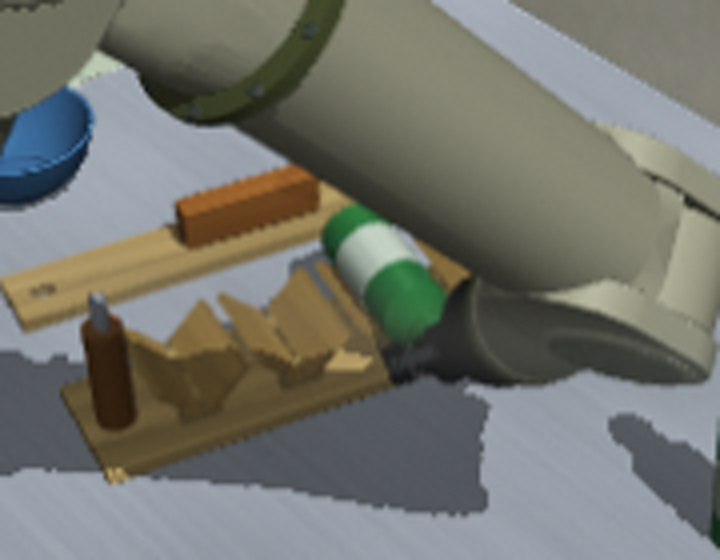

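The bottle lies in trough 3, with its foot near (350,230) and its neck toward the gripper. Release and back off.

>>> carry_out:
  moves:
    - [1, -1, 0, 1, 0, 0, 0]
    - [0.4, -1, 0, 1, 0, 0, 0]
    - [0.4, -1, 0, 1, 0, 0, 0]
    - [0.4, -1, 0, 1, 0, 0, 0]
    - [0.4, -1, 0, 1, 0, 0, 0]
    - [0.4, -1, 0, -20, 0, 0, 0]
    - [0.4, -1, 0, -60, 0, 0, 0]
    - [0.4, -1, 0, -120, 0, 0, 0]

```text
t: 22.32
position: [0.5411, 0.0221, 0.122]
tool_rot: [-0.239, 0.727, 0.569, 0.302]
ft_force: [1.7, -1.2, -0.1]
opening: 0.0512
gripper_force: 0.0
```

```bash
cat > tri.py <<'E'
from plan import *
def caps():
    """standing bottles: axis xy at cap (z~.155) from black-cap blobs seeded by the network"""
    a=cam("top");b=cam("side");out=[]
    det=[r["centre"] for r in look_for("top","bottle_1") if r["p"]>.4]
    det2=[r["centre"] for r in look_for("side","bottle_1") if r["p"]>.4]
    print("net top",np.round(det,3).tolist(),"side",np.round(det2,3).tolist())
    B={}
    for n,d in(("t",a),("s",b)):
        m=(d["image"].max(2)<58); B[n]=[np.array(c) for c,ar in blobs(d["image"],m,20) if ar<260]
    for u in B["t"]:
        for v in B["s"]:
            x,e=tri([(a,u),(b,v)])
            if e<1.5 and .14<x[2]<.18: out.append((np.round(x,4).tolist(),round(e,2),np.round(u).tolist(),np.round(v).tolist()))
    return out
E
python3 - <<'E'
from tri import *
for o in caps(): print(o)
s=readout.state();p=s["position"]+rot(s["tool_rot"]).apply([0,0,OFF]);print(p,s["q"].round(2))
E
```

```text
net top [[0.626, -0.136, 0.121], [0.573, 0.15, 0.077], [0.595, -0.282, 0.115]] side [[0.453, -0.299, 0.097], [0.617, -0.15, 0.082], [0.56, 0.141, 0.077], [0.587, -0.298, 0.091]]
([0.6032, -0.2899, 0.1541], np.float64(0.24), [453.0, 223.0], [422.0, 268.0])
([0.5428, -0.19, 0.1696], np.float64(0.55), [413.0, 248.0], [371.0, 253.0])
[ 0.53668419 -0.00461365  0.14783094] [ 0.48  0.39 -0.09  1.85 -0.81  1.19  0.58]
```

```bash
python3 - <<'E'
from plan import *
s=readout.state()
g=np.array([.6302,-.1357,.146]); show(g-PICK.apply([0,0,.12]),PICK,10,s)
E
```

```text
-> [   9.   122.7 -108.4] [  0.1 -90.2   0. ] margin 0.4
[1, 12, -11, 0.0, -9.0, 0.0]
[2, 25, -22, 0.0, -18.0, 0.0]
[3, 37, -33, 0.0, -27.1, 0.0]
[4, 49, -43, 0.0, -36.1, 0.0]
[4, 61, -54, 0.0, -45.1, 0.0]
[5, 74, -65, 0.1, -54.1, 0.0]
[6, 86, -76, 0.1, -63.1, 0.0]
[7, 98, -87, 0.1, -72.2, 0.0]
[8, 110, -98, 0.1, -81.2, 0.0]
[9, 123, -108, 0.1, -90.2, 0.0]
```

>>> carry_out:
  moves:
    - [0.4, 25, 8, -35, 0, -8, 0]
    - [0.4, 45, 25, -60, 0, -18, 0]
    - [0.3, 45, 37, -75, 0, -27, 0]
    - [0.2, 40, 50, -85, 0, -36, 0]
    - [0, 35, 62, -90, 0, -45, 0]
    - [0, 28, 74, -95, 0, -54, 0]
    - [0, 20, 86, -100, 0, -64, 0]
    - [0, 12, 98, -104, 0, -74, 0]

```text
t: 23.52
position: [0.6222, -0.0639, 0.2028]
tool_rot: [0.154, 0.761, 0.598, -0.198]
ft_force: [-0.1, -0.1, -0.5]
opening: 0.0856
gripper_force: 0.0
```

```bash
python3 - <<'E'
from plan import *
s=readout.state()
g=np.array([.6302,-.1357,.146]); show(g-PICK.apply([0,0,.12]),PICK,2,s)
E
```

```text
-> [-8.7 25.2  1.8] [  0.1 -15.9   0.3] margin 0.4
[-4, 13, 1, 0.0, -8.0, 0.2]
[-9, 25, 2, 0.1, -15.9, 0.3]
```

>>> carry_out:
  moves:
    - [0, -4, 13, 1, 0, -8, 0.2]
    - [0, -9, 25, 2, 0, -15.9, 0.3]
    - [0, -9, 25, 2, 0, -15.9, 0.3]
    - [0, -9, 25, 2, 0, -15.9, 0.3]

```text
t: 24.02
position: [0.6436, -0.08, 0.2055]
tool_rot: [0.233, 0.73, 0.568, -0.299]
ft_force: [0.1, -0.4, -0.1]
opening: 0.0854
gripper_force: 0.0
```

```bash
python3 - <<'E'
from tri import *
for o in caps(): print(o)
s=readout.state();print(s["q"].round(2))
g=np.array([.6302,-.1357,.146]); show(g,PICK,1,s)
E
```

```text
net top [[0.486, 0.524, 0.022], [0.626, -0.132, 0.122], [0.466, -0.274, 0.113], [0.563, 0.111, 0.075], [0.595, -0.28, 0.112]] side [[0.452, -0.298, 0.096], [0.619, -0.15, 0.088], [0.558, 0.138, 0.074], [0.584, -0.301, 0.088]]
([0.631, -0.1358, 0.163], np.float64(0.47), [388.0, 212.0], [381.0, 226.0])
([0.6032, -0.2901, 0.154], np.float64(0.2), [453.0, 223.0], [422.0, 268.0])
([0.4739, -0.2829, 0.1481], np.float64(0.49), [451.0, 277.0], [379.0, 297.0])
[-0.33  0.68  0.07  1.18  0.62  1.69 -0.57]
-> [  3.3  -0.  119.1] [ 0.  -0.4 -0.3] margin 0.62
[3, 0, 119, 0.0, -0.4, -0.3]
```

>>> carry_out:
  moves:
    - [0, 3, 0, 40, 0, 0, 0]
    - [0, 3, 0, 80, 0, 0, 0]
    - [0, 3, 0, 110, 0, 0, 0]
    - [0, 3, 0, 119, 0, 0, 0]
    - [0, 3, 0, 119, 0, 0, 0]
    - [1, 3, 0, 119, 0, 0, 0]
    - [1, 3, 0, 119, 0, 0, 0]
    - [1, 3, 0, 119, 0, 0, 0]

```text
t: 25.22
position: [0.6244, -0.1589, 0.1197]
tool_rot: [0.235, 0.73, 0.568, -0.299]
ft_force: [1.7, -0.8, 0.6]
opening: 0.0322
gripper_force: 0.7
```

>>> carry_out:
  moves:
    - [1, 3, 0, 0, 0, 0, 0]
    - [1, 3, 0, 0, 0, 0, 0]
    - [1, 3, 0, 0, 0, 0, 0]

```text
t: 25.6
position: [0.6251, -0.1585, 0.1199]
tool_rot: [0.236, 0.73, 0.567, -0.3]
ft_force: [-2.2, 0.2, 11.5]
opening: 0.0276
gripper_force: 107.7
```

```bash
python3 - <<'E'
from plan import *
s=readout.state();p=s["position"]+rot(s["tool_rot"]).apply([0,0,OFF]);print(p,s["q"].round(2))
show(troughg(4,.09),PLACE,1,s)
E
```

```text
[ 0.63124872 -0.133844    0.14544115] [-0.25  0.69  0.09  1.38  0.65  1.47 -0.62]
-> [ 164.5  -50.4 -173.2] [ 0.3 89.8 -0.2] margin 0.65
[164, -50, -173, 0.3, 89.8, -0.2]
```

>>> carry_out:
  moves:
    - [1, -10, 0, -10, 0, 0, 0]
    - [1, -30, 0, -30, 0, 0, 0]
    - [1, -55, 0, -55, 0, 0, 0]
    - [1, -80, 0, -80, 0, 0, 0]
    - [1, -100, 0, -100, 0, 0, 0]
    - [1, -110, 0, -110, 0, 0, 0]

```text
t: 26.35
position: [0.6244, -0.1579, 0.2747]
tool_rot: [0.235, 0.73, 0.568, -0.298]
ft_force: [0.9, 1.1, -1.7]
opening: 0.0276
gripper_force: 108.4
```

>>> carry_out:
  moves:
    - [1, 20, -5, -8, 0, 6, 0]
    - [1, 48, -11, -16, 0, 15, 0]
    - [1, 82, -18, -25, 0, 25, 0]
    - [1, 115, -24, -34, 0, 35, 0]
    - [1, 148, -30, -42, 0, 45, 0]
    - [1, 182, -36, -50, 0, 55, 0]
    - [1, 214, -42, -57, 0, 65, 0]
    - [1, 242, -47, -62, 0, 75, 0]

```text
t: 27.35
position: [0.6314, 0.063, 0.1463]
tool_rot: [-0.161, 0.761, 0.593, 0.209]
ft_force: [-0.0, 1.2, -2.5]
opening: 0.0274
gripper_force: 108.8
```

```bash
python3 - <<'E'
from plan import *
s=readout.state();print(s["q"].round(2),s["opening"],s["gripper_force"])
show(troughg(4,.09),PLACE,2,s)
E
```

```text
[ 0.31  0.42 -0.2   1.61 -0.51  1.11  0.1 ] 0.027429854050540266 108.76705527305603
-> [ 9.4 -2.1 28.5] [ 0.2 14.4 -0. ] margin 0.65
[5, -1, 14, 0.1, 7.2, -0.0]
[9, -2, 28, 0.2, 14.4, -0.0]
```

>>> carry_out:
  moves:
    - [1, 5, -1, 14, 0, 7, 0]
    - [1, 9, -2, 28, 0, 14.4, 0]
    - [1, 9, -2, 28, 0, 14.4, 0]
    - [1, 9, -2, 28, 0, 14.4, 0]

```text
t: 27.85
position: [0.6352, 0.0842, 0.1274]
tool_rot: [-0.232, 0.73, 0.569, 0.3]
ft_force: [1.0, 0.3, -0.7]
opening: 0.0271
gripper_force: 108.9
```

```bash
python3 - <<'E'
from plan import *
show(troughg(4),PLACE,1)
E
```

```text
-> [-63.   -0.8  65.5] [0.1 0.4 0. ] margin 0.61
[-63, -1, 66, 0.1, 0.4, 0.0]
```

>>> carry_out:
  moves:
    - [1, -15, 0, 15, 0, 0, 0]
    - [1, -32, -1, 33, 0, 0.4, 0]
    - [1, -46, -1, 48, 0, 0.4, 0]
    - [1, -54, -1, 56, 0, 0.4, 0]
    - [1, -59, -1, 61, 0, 0.4, 0]
    - [1, -62, -1, 64, 0, 0.4, 0]
    - [1, -63, -1, 66, 0, 0.4, 0]
    - [1, -63, -1, 66, 0, 0.4, 0]

```text
t: 28.85
position: [0.6342, 0.0864, 0.0382]
tool_rot: [-0.236, 0.727, 0.568, 0.304]
ft_force: [-11.9, -5.3, 13.6]
opening: 0.0274
gripper_force: 110.6
```

>>> carry_out:
  moves:
    - [1, 0, 0, 0, 0, 0, 0]
    - [0.4, 0, 0, 0, 0, 0, 0]
    - [0.4, 0, 0, 0, 0, 0, 0]
    - [0.4, 0, 0, 0, 0, 0, 0]
    - [0.4, 0, 0, 0, 0, 0, 0]
    - [0.4, 0, 0, -20, 0, 0, 0]
    - [0.4, 0, 0, -60, 0, 0, 0]
    - [0.4, 0, 0, -120, 0, 0, 0]

```text
t: 29.85
position: [0.6124, 0.0032, 0.1214]
tool_rot: [-0.236, 0.728, 0.568, 0.303]
ft_force: [1.3, -0.1, 0.3]
opening: 0.0513
gripper_force: 0.0
```

```bash
python3 - <<'E'
from tri import *
for o in caps(): print(o)
s=readout.state();print(s["q"].round(2))
g=np.array([.4739,-.2829,.146]); show(g-PICK.apply([0,0,.12]),PICK,1,s)
g=np.array([.6032,-.290,.146]); show(g-PICK.apply([0,0,.12]),PICK,1,s)
E
```

```text
net top [[0.57, 0.149, 0.082], [0.642, 0.127, 0.083]] side [[0.631, 0.12, 0.078], [0.587, -0.302, 0.091], [0.452, -0.298, 0.097], [0.561, 0.136, 0.075]]
[ 0.57  0.52 -0.24  1.65 -0.73  1.18  0.46]
-> [-117.8  -65.5 -236.2] [  0.3 -90.   -0.3] margin 0.59
[-118, -66, -236, 0.3, -90.0, -0.3]
-> [-100.3   61.5 -217.9] [  0.3 -90.   -0.3] margin 0.58
[-100, 62, -218, 0.3, -90.0, -0.3]
```

>>> carry_out:
  moves:
    - [0.4, 10, -8, -45, 0, -8, 0]
    - [0.4, 5, -15, -80, 0, -18, 0]
    - [0.3, -8, -22, -110, 0, -27, 0]
    - [0.2, -20, -29, -135, 0, -36, 0]
    - [0, -35, -36, -158, 0, -45, 0]
    - [0, -50, -43, -180, 0, -54, 0]
    - [0, -70, -50, -200, 0, -64, 0]
    - [0, -88, -56, -214, 0, -74, 0]

```text
t: 31.05
position: [0.5067, -0.19, 0.2097]
tool_rot: [0.156, 0.763, 0.595, -0.198]
ft_force: [-0.5, 0.3, -1.9]
opening: 0.0855
gripper_force: 0.0
```

```bash
python3 - <<'E'
from tri import *
s=readout.state();print(s["q"].round(2))
g=np.array([.4739,-.2829,.146]); show(g-PICK.apply([0,0,.12]),PICK,1,s)
for o in caps(): print(o)
E
```

```text
[ 0.04  0.26 -0.09  1.65  0.52  1.41 -0.43]
-> [-31.7  -9.2  22.6] [  0.1 -15.8  -0.1] margin 0.59
[-32, -9, 23, 0.1, -15.8, -0.1]
net top [[0.648, 0.144, 0.088], [0.467, -0.273, 0.115], [0.596, -0.279, 0.117], [0.578, 0.165, 0.083]] side [[0.45, -0.299, 0.097], [0.632, 0.141, 0.082], [0.561, 0.138, 0.079], [0.586, -0.3, 0.088]]
([0.6032, -0.2899, 0.1541], np.float64(0.24), [453.0, 223.0], [422.0, 268.0])
([0.472, -0.2842, 0.1509], np.float64(0.3), [452.0, 278.0], [379.0, 297.0])
```

>>> carry_out:
  moves:
    - [0, -16, -5, 12, 0, -8, 0]
    - [0, -33, -9, 23, 0, -15.8, 0]
    - [0, -33, -9, 23, 0, -15.8, 0]
    - [0, -33, -9, 23, 0, -15.8, 0]

```text
t: 31.75
position: [0.4886, -0.2268, 0.2054]
tool_rot: [0.233, 0.731, 0.567, -0.298]
ft_force: [-0.1, -0.2, 1.1]
opening: 0.0854
gripper_force: 0.0
```

```bash
python3 - <<'E'
from plan import *
show([.472,-.284,.146],PICK,1)
E
```

```text
-> [ -1.2  -2.  120.1] [-0.  -0.5 -0.3] margin 0.48
[-1, -2, 120, -0.0, -0.5, -0.3]
```

>>> carry_out:
  moves:
    - [0, -1, -2, 40, 0, 0, 0]
    - [0, -1, -2, 80, 0, 0, 0]
    - [0, -1, -2, 110, 0, 0, 0]
    - [0, -1, -2, 120, 0, 0, 0]
    - [0, -1, -2, 120, 0, 0, 0]
    - [1, -1, -2, 120, 0, 0, 0]
    - [1, -1, -2, 120, 0, 0, 0]
    - [1, -1, -2, 120, 0, 0, 0]

```text
t: 32.75
position: [0.4661, -0.308, 0.1207]
tool_rot: [0.235, 0.73, 0.568, -0.299]
ft_force: [0.8, -0.3, 0.9]
opening: 0.0321
gripper_force: 0.2
```

>>> carry_out:
  moves:
    - [1, 0, 0, 0, 0, 0, 0]
    - [1, 0, 0, 0, 0, 0, 0]
    - [1, 0, 0, 0, 0, 0, 0]

```text
t: 33.12
position: [0.4655, -0.3085, 0.1209]
tool_rot: [0.234, 0.73, 0.568, -0.3]
ft_force: [-2.1, 2.4, 5.4]
opening: 0.0269
gripper_force: 107.8
```

```bash
python3 - <<'E'
from plan import *
s=readout.state();p=s["position"]+rot(s["tool_rot"]).apply([0,0,OFF]);print(p,s["q"].round(2))
for k in(1,2):show(troughg(k,.09),PLACE,1,s)
E
```

```text
[ 0.47165495 -0.28391379  0.14645751] [ 0.05  0.38 -0.02  1.86  0.82  1.24 -0.63]
-> [ 296.3 -157.4 -302. ] [ 0.1 89.7 -0.1] margin 0.09
[296, -157, -302, 0.1, 89.7, -0.1]
-> [ 296.5  -82.4 -302. ] [ 0.1 89.7 -0.1] margin 0.27
[296, -82, -302, 0.1, 89.7, -0.1]
```

>>> carry_out:
  moves:
    - [1, -10, 0, -10, 0, 0, 0]
    - [1, -30, 0, -30, 0, 0, 0]
    - [1, -55, 0, -55, 0, 0, 0]
    - [1, -80, 0, -80, 0, 0, 0]
    - [1, -100, 0, -100, 0, 0, 0]
    - [1, -110, 0, -110, 0, 0, 0]

```text
t: 33.88
position: [0.4655, -0.3092, 0.2777]
tool_rot: [0.235, 0.73, 0.568, -0.299]
ft_force: [0.4, 0.4, -3.0]
opening: 0.027
gripper_force: 108.5
```

>>> carry_out:
  moves:
    - [1, 24, -6, -18, 0, 6, 0]
    - [1, 62, -14, -38, 0, 15, 0]
    - [1, 108, -24, -62, 0, 25, 0]
    - [1, 155, -34, -86, 0, 35, 0]
    - [1, 205, -44, -110, 0, 45, 0]
    - [1, 255, -54, -132, 0, 55, 0]
    - [1, 305, -64, -154, 0, 65, 0]
    - [1, 345, -72, -170, 0, 75, 0]

```text
t: 34.88
position: [0.4848, 0.0637, 0.1535]
tool_rot: [-0.161, 0.761, 0.593, 0.209]
ft_force: [-0.2, 1.6, -3.9]
opening: 0.0271
gripper_force: 108.7
```

```bash
python3 - <<'E'
from plan import *
s=readout.state();print(s["position"],s["q"].round(2),s["opening"],s["gripper_force"])
show(troughg(2,.09),PLACE,2,s)
E
```

```text
[0.48475922 0.06369949 0.15350902] [ 0.26  0.11 -0.07  1.97 -0.6   1.11  0.24] 0.02714296860997704 108.66355150938034
-> [35.9 -9.7 52.5] [ 0.2 14.4  0.1] margin 0.27
[18, -5, 26, 0.1, 7.2, 0.0]
[36, -10, 52, 0.2, 14.4, 0.1]
```

>>> carry_out:
  moves:
    - [1, 18, -5, 24, 0, 6, 0]
    - [1, 36, -10, 50, 0, 14.4, 0]
    - [1, 36, -10, 52, 0, 14.4, 0]
    - [1, 36, -10, 52, 0, 14.4, 0]
    - [1, 36, -10, 52, 0, 14.4, 0]

```text
t: 35.5
position: [0.4904, 0.1195, 0.1283]
tool_rot: [-0.231, 0.729, 0.569, 0.301]
ft_force: [-0.2, -0.3, -2.6]
opening: 0.0271
gripper_force: 108.7
```

```bash
python3 - <<'E'
from plan import *
show(troughg(2),PLACE,1);print(readout.state()["q"].round(2))
E
```

```text
-> [-62.9  -1.9  66.8] [0.2 0.4 0.1] margin 0.22
[-63, -2, 67, 0.2, 0.4, 0.1]
[ 0.32  0.21 -0.09  2.07 -0.9   1.07  0.53]
```

>>> carry_out:
  moves:
    - [1, -15, -1, 15, 0, 0, 0]
    - [1, -32, -2, 33, 0, 0.4, 0]
    - [1, -46, -2, 48, 0, 0.4, 0]
    - [1, -54, -2, 56, 0, 0.4, 0]
    - [1, -59, -2, 61, 0, 0.4, 0]
    - [1, -61, -2, 64, 0, 0.4, 0]
    - [1, -62, -2, 66, 0, 0.4, 0]
    - [1, -62, -2, 66, 0, 0.4, 0]

```text
t: 36.5
position: [0.4896, 0.1215, 0.0386]
tool_rot: [-0.234, 0.728, 0.567, 0.304]
ft_force: [-7.7, -9.8, 14.5]
opening: 0.0272
gripper_force: 111.2
```

>>> carry_out:
  moves:
    - [1, 0, 0, 0, 0, 0, 0]
    - [0.4, 0, 0, 0, 0, 0, 0]
    - [0.4, 0, 0, 0, 0, 0, 0]
    - [0.4, 0, 0, 0, 0, 0, 0]
    - [0.4, 0, 0, 0, 0, 0, 0]
    - [0.4, 0, 0, -20, 0, 0, 0]
    - [0.4, 0, 0, -60, 0, 0, 0]
    - [0.4, 0, 0, -120, 0, 0, 0]

```text
t: 37.5
position: [0.4659, 0.041, 0.1215]
tool_rot: [-0.236, 0.728, 0.568, 0.302]
ft_force: [1.7, -0.7, 0.4]
opening: 0.0512
gripper_force: 0.0
```

```bash
python3 - <<'E'
from tri import *
for o in caps(): print(o)
s=readout.state();print(s["q"].round(2))
g=np.array([.6032,-.290,.146]); show(g-PICK.apply([0,0,.12]),PICK,1,s)
E
```

```text
net top [[0.499, 0.166, 0.081], [0.573, 0.146, 0.081], [0.597, -0.276, 0.115], [0.641, 0.13, 0.084]] side [[0.491, 0.163, 0.084], [0.586, -0.302, 0.09]]
([0.6032, -0.2898, 0.1537], np.float64(0.22), [453.0, 223.0], [422.0, 268.0])
[ 0.44  0.24 -0.01  2.05 -0.85  1.19  0.66]
-> [-101.3  212.6 -218.7] [  0.2 -90.1  -0.2] margin 0.58
[-101, 213, -219, 0.2, -90.1, -0.2]
```

>>> carry_out:
  moves:
    - [0.4, 12, 20, -40, 0, -8, 0]
    - [0.4, 10, 44, -75, 0, -18, 0]
    - [0.3, -5, 70, -103, 0, -27, 0]
    - [0.2, -18, 95, -128, 0, -36, 0]
    - [0, -32, 120, -150, 0, -45, 0]
    - [0, -47, 142, -170, 0, -54, 0]
    - [0, -64, 165, -188, 0, -64, 0]
    - [0, -80, 186, -203, 0, -74, 0]

```text
t: 38.7
position: [0.5994, -0.1985, 0.2075]
tool_rot: [0.156, 0.763, 0.595, -0.198]
ft_force: [-0.0, -0.5, -0.9]
opening: 0.0853
gripper_force: 0.0
```

```bash
python3 - <<'E'
from plan import *
s=readout.state();print(s["q"].round(2))
g=np.array([.6032,-.290,.146]); show(g-PICK.apply([0,0,.12]),PICK,1,s)
E
```

```text
[-0.06  0.45  0.06  1.4   0.47  1.44 -0.35]
-> [-23.8  26.   15.8] [  0.1 -15.8  -0. ] margin 0.58
[-24, 26, 16, 0.1, -15.8, -0.0]
```

>>> carry_out:
  moves:
    - [0, -12, 13, 8, 0, -8, 0]
    - [0, -25, 26, 16, 0, -15.8, 0]
    - [0, -25, 26, 16, 0, -15.8, 0]
    - [0, -25, 26, 16, 0, -15.8, 0]

```text
t: 39.2
position: [0.616, -0.2337, 0.2058]
tool_rot: [0.233, 0.73, 0.569, -0.299]
ft_force: [-0.1, 0.0, 0.4]
opening: 0.0855
gripper_force: 0.0
```

```bash
python3 - <<'E'
from tri import *
for o in caps(): print(o)
show([.6032,-.290,.146],PICK,1)
E
```

```text
net top [[0.578, 0.168, 0.087], [0.594, -0.28, 0.114], [0.647, 0.158, 0.088], [0.502, 0.183, 0.084]] side [[0.486, 0.152, 0.08], [0.633, 0.122, 0.077], [0.56, 0.138, 0.077], [0.586, -0.301, 0.093]]
([0.6032, -0.2899, 0.1541], np.float64(0.24), [453.0, 223.0], [422.0, 268.0])
-> [  3.    0.8 119.5] [ 0.  -0.4 -0.3] margin 0.79
[3, 1, 120, 0.0, -0.4, -0.3]
```

>>> carry_out:
  moves:
    - [0, 2, 1, 40, 0, 0, 0]
    - [0, 2, 1, 80, 0, 0, 0]
    - [0, 2, 1, 110, 0, 0, 0]
    - [0, 2, 1, 119, 0, 0, 0]
    - [0, 2, 1, 119, 0, 0, 0]
    - [1, 2, 1, 119, 0, 0, 0]
    - [1, 2, 1, 119, 0, 0, 0]
    - [1, 2, 1, 119, 0, 0, 0]

```text
t: 40.4
position: [0.5977, -0.3139, 0.1208]
tool_rot: [0.235, 0.73, 0.568, -0.299]
ft_force: [-0.1, -0.1, 0.1]
opening: 0.0319
gripper_force: 0.0
```

>>> carry_out:
  moves:
    - [1, 0, 0, 0, 0, 0, 0]
    - [1, 0, 0, 0, 0, 0, 0]
    - [1, 0, 0, 0, 0, 0, 0]

```text
t: 40.78
position: [0.5976, -0.3146, 0.1211]
tool_rot: [0.235, 0.73, 0.568, -0.299]
ft_force: [-0.1, 0.3, 5.3]
opening: 0.0274
gripper_force: 108.1
```

```bash
python3 - <<'E'
from plan import *
s=readout.state();p=s["position"]+rot(s["tool_rot"]).apply([0,0,OFF]);print(p,s["q"].round(2))
show(troughg(1,.09),PLACE,1,s)
for u in(.0,.05,.09,.12):
  print(u,[(th,round(ik(troughg(1,u),tool(kin.YP,np.radians(th),-1),n=10)[0],2)) for th in(15,30,45)])
print(ik(troughg(1,0),PLACE,n=10))
E
```

```text
[ 0.60375085 -0.28999554  0.14671948] [-0.06  0.62  0.15  1.48  0.71  1.29 -0.48]
-> [ 277.4 -286.8 -283.5] [ 0.2 89.7 -0.1] margin 0.09
[277, -287, -284, 0.2, 89.7, -0.1]
0.0 [(15, np.float64(0.13)), (30, np.float64(0.07)), (45, np.float64(0.05))]
0.05 [(15, np.float64(0.18)), (30, np.float64(0.1)), (45, np.float64(0.07))]
0.09 [(15, np.float64(0.22)), (30, np.float64(0.14)), (45, np.float64(0.09))]
0.12 [(15, np.float64(0.19)), (30, np.float64(0.18)), (45, np.float64(0.12))]
(np.float64(0.04643092713601504), array([ 0.41657744,  0.29723109, -0.10485453,  2.28356907, -0.9758299 ,
        0.96321936,  0.81726482]))
```

>>> carry_out:
  moves:
    - [1, -10, 0, -10, 0, 0, 0]
    - [1, -30, 0, -30, 0, 0, 0]
    - [1, -60, 0, -60, 0, 0, 0]
    - [1, -90, 0, -90, 0, 0, 0]
    - [1, -118, 0, -118, 0, 0, 0]
    - [1, -130, 0, -130, 0, 0, 0]

```text
t: 41.52
position: [0.5967, -0.3156, 0.307]
tool_rot: [0.235, 0.731, 0.567, -0.298]
ft_force: [0.1, 0.3, -3.1]
opening: 0.0277
gripper_force: 108.5
```

>>> carry_out:
  moves:
    - [1, 16, -14, -12, 0, 5, 0]
    - [1, 51, -43, -33, 0, 14, 0]
    - [1, 88, -75, -58, 0, 24, 0]
    - [1, 130, -106, -78, 0, 34, 0]
    - [1, 170, -138, -99, 0, 44, 0]
    - [1, 215, -169, -116, 0, 54, 0]
    - [1, 260, -201, -133, 0, 64, 0]
    - [1, 301, -230, -148, 0, 73, 0]

```text
t: 42.52
position: [0.4506, 0.0503, 0.1964]
tool_rot: [-0.151, 0.765, 0.595, 0.195]
ft_force: [-0.8, 0.1, -3.0]
opening: 0.0273
gripper_force: 108.9
```

```bash
python3 - <<'E'
from plan import *
s=readout.state();print(s["position"],s["q"].round(2),s["opening"],s["gripper_force"])
show(troughg(1,.09),PLACE,3,s)
E
```

```text
[0.45062914 0.05032304 0.19635974] [ 0.19 -0.    0.03  1.98 -0.54  1.21  0.18] 0.027287228886636063 108.8550192117691
-> [ 35.8 -55.1  98.9] [ 0.2 16.4 -0.1] margin 0.09
[12, -18, 33, 0.1, 5.5, -0.0]
[24, -37, 66, 0.1, 10.9, -0.1]
[36, -55, 99, 0.2, 16.4, -0.1]
```

>>> carry_out:
  moves:
    - [1, 14, -18, 25, 0, 5, 0]
    - [1, 28, -37, 55, 0, 11, 0]
    - [1, 36, -50, 85, 0, 15, 0]
    - [1, 36, -55, 98, 0, 16.4, 0]
    - [1, 36, -55, 99, 0, 16.4, 0]
    - [1, 36, -55, 99, 0, 16.4, 0]
    - [1, 36, -55, 99, 0, 16.4, 0]

```text
t: 43.4
position: [0.4187, 0.1386, 0.1278]
tool_rot: [-0.232, 0.73, 0.569, 0.301]
ft_force: [-0.7, -0.7, -2.8]
opening: 0.0276
gripper_force: 108.9
```

```bash
python3 - <<'E'
from plan import *
show(troughg(1),PLACE,1);print(readout.state()["q"].round(2))
E
```

```text
-> [-63.4  -2.6  65.6] [0.2 0.3 0.1] margin 0.05
[-63, -3, 66, 0.2, 0.3, 0.1]
[ 0.2   0.06  0.04  2.25 -0.94  1.06  0.57]
```

>>> carry_out:
  moves:
    - [1, -15, -1, 15, 0, 0, 0]
    - [1, -32, -2, 33, 0, 0.3, 0]
    - [1, -46, -3, 48, 0, 0.3, 0]
    - [1, -54, -3, 56, 0, 0.3, 0]
    - [1, -59, -3, 61, 0, 0.3, 0]
    - [1, -61, -3, 63, 0, 0.3, 0]
    - [1, -62, -3, 65, 0, 0.3, 0]
    - [1, -62, -3, 65, 0, 0.3, 0]

```text
t: 44.4
position: [0.416, 0.1411, 0.0385]
tool_rot: [-0.234, 0.728, 0.568, 0.303]
ft_force: [-5.2, -6.0, 9.3]
opening: 0.0274
gripper_force: 110.5
```

```bash
python3 - <<'E'
from plan import *
s=readout.state();print((s["position"]+rot(s["tool_rot"]).apply([0,0,OFF])-troughg(1)).round(4),s["q"].round(3))
E
```

```text
[-0.0008  0.0009  0.0019] [ 0.229  0.26   0.01   2.307 -1.085  0.932  0.833]
```

Good; release, retreat, raise, and inspect all four bottles.

>>> carry_out:
  moves:
    - [1, 0, 0, 0, 0, 0, 0]
    - [0.4, 0, 0, 0, 0, 0, 0]
    - [0.4, 0, 0, 0, 0, 0, 0]
    - [0.4, 0, 0, 0, 0, 0, 0]
    - [0.4, 0, 0, 0, 0, 0, 0]
    - [0.4, 0, 0, -20, 0, 0, 0]
    - [0.4, 0, 0, -60, 0, 0, 0]
    - [0.4, 0, 0, -110, 0, 0, 0]

```text
t: 45.4
position: [0.3953, 0.0658, 0.1155]
tool_rot: [-0.235, 0.729, 0.568, 0.302]
ft_force: [1.6, 0.2, -0.3]
opening: 0.0513
gripper_force: 0.0
```

>>> carry_out:
  moves:
    - [0.4, 20, 30, -20, 0, -8, 0]
    - [0.4, 45, 70, -40, 0, -18, 0]
    - [0.4, 60, 110, -70, 0, -28, 0]
    - [0.4, 60, 150, -100, 0, -38, 0]
    - [0.4, 50, 190, -130, 0, -48, 0]
    - [0.4, 40, 210, -160, 0, -54, 0]
    - [0.4, 25, 230, -190, 0, -58, 0]
    - [0.4, 10, 240, -220, 0, -60, 0]

```text
t: 46.4
position: [0.5929, -0.1364, 0.2773]
tool_rot: [0.081, 0.782, 0.61, -0.104]
ft_force: [0.5, 0.3, -0.8]
opening: 0.051
gripper_force: 0.0
```

```bash
python3 - <<'E'
from plan import *
a=cam("top");b=cam("side");s=readout.state();print(s["position"],s["q"].round(2))
for n in("top","side"):
    for l in("bottle_1","board","rack"): print(n,l,[(np.round(q["centre"],3).tolist(),round(q["p"],2)) for q in look_for(n,l)])
A=cv2.resize(a["image"][160:340,160:340],None,fx=3.2,fy=3.2,interpolation=cv2.INTER_CUBIC)
c=np.zeros((576,800,3),np.uint8);c[:576,:576]=A
def dot(P,col):
    u=((project(a,P)[0]-160)*3.2).astype(int);cv2.circle(c,tuple(int(v) for v in u),3,col,-1)
for k in range(1,5):
    t=BC+kin.XP*(-.1125+.075*(k-1))
    dot(t+[0,0,.087],(0,0,255)); dot(t+kin.YP*.0525+[0,0,.062],(255,0,255)); dot(t-kin.YP*.1125+[0,0,.062],(255,0,0))
cv2.imwrite("pics/z10.png",c)
E
```

```text
[ 0.59224204 -0.14042747  0.27855688] [-0.    0.35  0.03  1.3   0.25  1.55 -0.24]
top bottle_1 [([0.569, 0.131, 0.08], 0.96), ([0.644, 0.132, 0.086], 0.92), ([0.426, 0.186, 0.081], 0.91), ([0.495, 0.171, 0.083], 0.7)]
top board [([0.573, 0.335, 0.016], 0.59)]
top rack [([0.539, 0.184, 0.013], 0.89)]
side bottle_1 [([0.558, 0.117, 0.077], 0.96), ([0.415, 0.171, 0.077], 0.7), ([0.632, 0.119, 0.076], 0.65), ([0.488, 0.155, 0.081], 0.6)]
side board [([0.564, 0.329, 0.01], 0.95)]
side rack [([0.479, 0.179, 0.014], 0.86)]
```

View pics/z10.png

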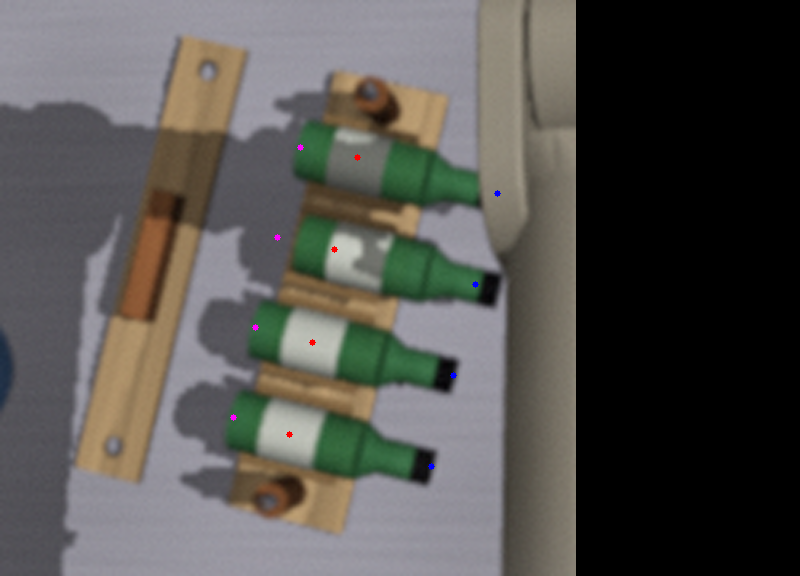

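Troughs 1, 2 and 4 look centred: their feet are on the magenta dots and their caps on the blue ones. Trough 3's bottle has been shifted about 18 mm toward its neck, with its foot at x≈293 where 277 was expected. Both network views agree on this. I regrip it by the neck and slide it back.

```bash
python3 - <<'E'
from plan import *
s=readout.state()
g=troughg(3,0,.111); show(g-PLACE.apply([0,0,.11])+[0,0,.03],PLACE,8,s)
E
```

```text
-> [159.2 -87.6  95.5] [ 0.1 60.  -0. ] margin 0.51
[20, -11, 12, 0.0, 7.5, -0.0]
[40, -22, 24, 0.0, 15.0, -0.0]
[60, -33, 36, 0.0, 22.5, -0.0]
[80, -44, 48, 0.0, 30.0, -0.0]
[100, -55, 60, 0.1, 37.5, -0.0]
[119, -66, 72, 0.1, 45.0, -0.0]
[139, -77, 84, 0.1, 52.5, -0.0]
[159, -88, 96, 0.1, 60.0, -0.0]
```

>>> carry_out:
  moves:
    - [0.4, 20, -11, 5, 0, 7.5, 0]
    - [0.4, 40, -22, 14, 0, 15, 0]
    - [0.4, 60, -33, 24, 0, 22.5, 0]
    - [0.4, 80, -44, 38, 0, 30, 0]
    - [0.4, 100, -55, 54, 0, 37.5, 0]
    - [0.4, 119, -66, 70, 0, 45, 0]
    - [0.4, 139, -77, 84, 0, 52.5, 0]
    - [0.4, 159, -88, 95, 0, 60, 0]

```text
t: 47.8
position: [0.5388, 0.0103, 0.145]
tool_rot: [-0.235, 0.728, 0.567, 0.304]
ft_force: [0.5, -0.2, -1.6]
opening: 0.0513
gripper_force: 0.0
```

>>> carry_out:
  moves:
    - [0.4, 0, 0, 0, 0, 0, 0]
    - [0.4, 0, 0, 0, 0, 0, 0]

```text
t: 48.05
position: [0.5397, 0.0097, 0.1461]
tool_rot: [-0.233, 0.729, 0.569, 0.302]
ft_force: [0.1, -0.4, -0.3]
opening: 0.0514
gripper_force: 0.0
```

```bash
python3 - <<'E'
from plan import *
s=readout.state();print(s["q"].round(2))
show(troughg(3,0,.111)-PLACE.apply([0,0,.11]),PLACE,1,s);show(troughg(3,0,.111),PLACE,1,s)
for n in("top","side"): cam(n);print(n,[(np.round(q["centre"],3).tolist(),round(q["p"],2)) for q in look_for(n,"bottle_1")])
E
```

```text
[ 0.48  0.35 -0.07  1.83 -0.8   1.24  0.55]
-> [-21.8  -1.2  23.1] [0.2 0.1 0.1] margin 0.49
[-22, -1, 23, 0.2, 0.1, 0.1]
-> [-21.6  -1.5 133.1] [0.2 0.1 0.1] margin 0.42
[-22, -2, 133, 0.2, 0.1, 0.1]
top [([0.57, 0.134, 0.082], 0.74), ([0.428, 0.188, 0.084], 0.72), ([0.497, 0.168, 0.082], 0.66), ([0.642, 0.129, 0.085], 0.63)]
side [([0.554, 0.121, 0.074], 0.98), ([0.488, 0.152, 0.082], 0.93), ([0.417, 0.172, 0.078], 0.86), ([0.635, 0.142, 0.082], 0.78)]
```

>>> carry_out:
  moves:
    - [0.4, -22, -1, 23, 0, 0, 0]
    - [0.4, -22, -2, 70, 0, 0, 0]
    - [0.4, -22, -2, 115, 0, 0, 0]
    - [0.4, -22, -2, 132, 0, 0, 0]
    - [0.4, -22, -2, 132, 0, 0, 0]
    - [1, -22, -2, 132, 0, 0, 0]
    - [1, -22, -2, 132, 0, 0, 0]
    - [1, -22, -2, 132, 0, 0, 0]
  newtons: 90

```text
t: 49.25
position: [0.5568, 0.084, 0.0368]
tool_rot: [-0.233, 0.729, 0.567, 0.303]
ft_force: [-1.7, -3.4, 3.1]
opening: 0.0278
gripper_force: 88.5
```

>>> carry_out:
  moves:
    - [1, 0, 0, 0, 0, 0, 0]
    - [1, 2, 0, -2, 0, 0, 0]
    - [1, 5, 0, 1, 0, 0, 0]
    - [1, 8, 0, 4, 0, 0, 0]
    - [1, 12, 0, 8, 0, 0, 0]
    - [1, 15, 0, 11, 0, 0, 0]
    - [1, 13, 0, 13, 0, 0, 0]
    - [1, 13, 0, 13, 0, 0, 0]

```text
t: 50.25
position: [0.5616, 0.1042, 0.0371]
tool_rot: [-0.234, 0.728, 0.568, 0.303]
ft_force: [3.3, 3.1, 3.1]
opening: 0.028
gripper_force: 88.5
```

```bash
python3 - <<'E'
from plan import *
s=readout.state();d=s["position"]+rot(s["tool_rot"]).apply([0,0,OFF])-troughg(3);print("off x',y',z",(d@kin.XP).round(4),(d@kin.YP).round(4),d[2].round(4),s["opening"])
for n in("top","side"): cam(n);print(n,[(np.round(q["centre"],3).tolist(),round(q["p"],2)) for q in look_for(n,"bottle_1")])
E
```

```text
off x',y',z -0.0009 0.0003 0.0005 0.027951715103691988
top [([0.425, 0.185, 0.08], 0.92), ([0.643, 0.131, 0.084], 0.73), ([0.498, 0.167, 0.084], 0.7), ([0.573, 0.153, 0.082], 0.69)]
side [([0.413, 0.17, 0.077], 0.96), ([0.486, 0.154, 0.08], 0.88), ([0.564, 0.155, 0.079], 0.83)]
```

Trough 3's bottle is back in line with the others. Release, retreat, and head for the board.

>>> carry_out:
  moves:
    - [0.4, 0, 0, 0, 0, 0, 0]
    - [0.4, 0, 0, 0, 0, 0, 0]
    - [0.4, 0, 0, 0, 0, 0, 0]
    - [0.4, 0, 0, 0, 0, 0, 0]
    - [0.4, 0, 0, -20, 0, 0, 0]
    - [0.4, 0, 0, -60, 0, 0, 0]
    - [0.4, 0, 0, -110, 0, 0, 0]
    - [0.4, 40, 0, -150, 0, 0, 0]

```text
t: 51.45
position: [0.5404, 0.0245, 0.1699]
tool_rot: [-0.234, 0.731, 0.565, 0.302]
ft_force: [1.5, 0.0, 0.5]
opening: 0.0512
gripper_force: 0.0
```

```bash
cat >> plan.py <<'E'
DOWN=rm(YP,[0,0,-1])
REL=np.array([.5803,.3347,.0055]); SEAT=np.array([.5421,.1798,.0989])
def goto(p,Rm,n=1):
    s=readout.state(); m,w=move(p,Rm,s); print(s["q"].round(2),"->",m,w, "margin",round(ik(np.array(p)+Rm.apply([0,0,OFF]),Rm,n=8)[0],2))
    for i in range(1,n+1):
        if n>1: print([*np.round(m*i/n).astype(int).tolist(),*np.round(w*i/n,1).tolist()])
E
python3 - <<'E'
from plan import *
goto(np.array([.5,.1,.25]),DOWN,11)
for n in("top","side"): cam(n);print(n,[(np.round(q["centre"],3).tolist(),round(q["p"],2)) for q in look_for(n,"bottle_1")], [np.round(q["centre"],3).tolist() for q in look_for(n,"board")])
E
```

```text
[ 0.46  0.31 -0.07  1.83 -0.8   1.26  0.49] -> [101.1 -58.2 -12.2] [ 35.2 -35.1 -85.4] margin 0.37
[9, -5, -1, 3.2, -3.2, -7.8]
[18, -11, -2, 6.4, -6.4, -15.5]
[28, -16, -3, 9.6, -9.6, -23.3]
[37, -21, -4, 12.8, -12.8, -31.1]
[46, -26, -6, 16.0, -16.0, -38.8]
[55, -32, -7, 19.2, -19.1, -46.6]
[64, -37, -8, 22.4, -22.3, -54.3]
[74, -42, -9, 25.6, -25.5, -62.1]
[83, -48, -10, 28.8, -28.7, -69.9]
[92, -53, -11, 32.0, -31.9, -77.6]
[101, -58, -12, 35.2, -35.1, -85.4]
top [([0.498, 0.168, 0.081], 0.85), ([0.573, 0.15, 0.08], 0.84), ([0.642, 0.128, 0.086], 0.72), ([0.426, 0.186, 0.084], 0.71)] [[0.573, 0.331, 0.015], [0.497, 0.17, 0.082]]
side [([0.634, 0.112, 0.072], 0.91), ([0.486, 0.151, 0.081], 0.75), ([0.559, 0.139, 0.074], 0.7), ([0.413, 0.174, 0.08], 0.57)] [[0.553, 0.335, 0.012], [0.46, 0.184, 0.013]]
```

>>> carry_out:
  moves:
    - [0.3, 25, -5, -15, 3.2, -3.2, -7.8]
    - [0.2, 45, -11, -25, 6.4, -6.4, -15.5]
    - [0.1, 55, -16, -25, 9.6, -9.6, -23.3]
    - [0, 65, -21, -25, 12.8, -12.8, -31]
    - [0, 72, -26, -25, 16, -16, -39]
    - [0, 80, -32, -25, 19.2, -19.2, -46.6]
    - [0, 85, -37, -22, 22.4, -22.3, -54.3]
    - [0, 90, -42, -20, 25.6, -25.5, -62]

```text
t: 52.75
position: [0.512, 0.0869, 0.2464]
tool_rot: [-0.072, 0.315, 0.942, 0.092]
ft_force: [-0.8, 0.1, -0.3]
opening: 0.0855
gripper_force: 0.0
```

```bash
python3 - <<'E'
from plan import *
print(readout.state()["position"])
goto(REL+[0,0,.20],DOWN,6)
E
```

```text
[0.51201748 0.08689422 0.24643245]
[ 0.16  0.21 -0.27  1.56 -0.17  1.45  0.85] -> [ 81.7 230.7  88.6] [  9.5  -9.5 -22.7] margin 0.65
[14, 38, 15, 1.6, -1.6, -3.8]
[27, 77, 30, 3.2, -3.2, -7.6]
[41, 115, 44, 4.8, -4.8, -11.4]
[54, 154, 59, 6.3, -6.3, -15.1]
[68, 192, 74, 7.9, -7.9, -18.9]
[82, 231, 89, 9.5, -9.5, -22.7]
```

>>> carry_out:
  moves:
    - [0, 14, 38, 10, 1.6, -1.6, -3.8]
    - [0, 27, 77, 22, 3.2, -3.2, -7.6]
    - [0, 41, 115, 36, 4.8, -4.8, -11.4]
    - [0, 54, 154, 54, 6.3, -6.3, -15]
    - [0, 68, 192, 72, 7.9, -7.9, -19]
    - [0, 82, 231, 89, 9.5, -9.5, -22.7]
    - [0, 82, 231, 89, 9.5, -9.5, -22.7]
    - [0, 82, 231, 89, 9.5, -9.5, -22.7]

```text
t: 53.75
position: [0.5816, 0.3343, 0.2055]
tool_rot: [-0.001, 0.125, 0.992, 0.0]
ft_force: [0.5, -1.0, 0.5]
opening: 0.0855
gripper_force: 0.0
```

```bash
python3 - <<'E'
from plan import *
goto(REL+[0,0,.0],DOWN); print(readout.state()["position"])
for n in("top","side"): cam(n);print(n,[(np.round(q["centre"],3).tolist(),round(q["p"],2)) for q in look_for(n,"board")])
E
```

```text
[-0.31  0.52 -0.4   1.22  0.2   1.44  0.63] -> [ 1.1e+00 -1.0e-01  2.0e+02] [ 0.  -0.1 -0.3] margin 0.86
[0.58161132 0.33432129 0.20550209]
top [([0.604, 0.325, 0.015], 0.79)]
side [([0.557, 0.333, 0.014], 0.76), ([0.477, 0.173, 0.011], 0.6)]
```

>>> carry_out:
  moves:
    - [0, 1, 0, 60, 0, 0, -0.3]
    - [0, 1, 0, 120, 0, 0, -0.3]
    - [0, 1, 0, 165, 0, 0, -0.3]
    - [0, 1, 0, 185, 0, 0, -0.3]
    - [0, 1, 0, 195, 0, 0, -0.3]
    - [0, 1, 0, 197, 0, 0, -0.3]
    - [0, 1, 0, 197, 0, 0, -0.3]
    - [0, 1, 0, 197, 0, 0, -0.3]

```text
t: 54.95
position: [0.5824, 0.3357, 0.0121]
tool_rot: [0.002, 0.123, 0.992, 0.002]
ft_force: [-0.4, -0.3, 0.1]
opening: 0.0858
gripper_force: 0.0
```

>>> carry_out:
  moves:
    - [1, 0, 0, 0, 0, 0, 0]
    - [1, 0, 0, 0, 0, 0, 0]
    - [1, 0, 0, 0, 0, 0, 0]
    - [1, 0, 0, 0, 0, 0, 0]
    - [1, 0, 0, 0, 0, 0, 0]
    - [1, 0, 0, 0, 0, 0, 0]
  newtons: 115

```text
t: 55.7
position: [0.5818, 0.3352, 0.011]
tool_rot: [0.001, 0.123, 0.992, 0.001]
ft_force: [-1.1, -1.8, 4.7]
opening: 0.0196
gripper_force: 115.1
```

>>> carry_out:
  moves:
    - [1, 0, 0, -10, 0, 0, 0]
    - [1, 0, 0, -40, 0, 0, 0]
    - [1, 0, 0, -80, 0, 0, 0]
    - [1, 0, 0, -120, 0, 0, 0]
    - [1, 0, 0, -150, 0, 0, 0]
    - [1, 0, 0, -160, 0, 0, 0]
    - [1, 0, 0, -160, 0, 0, 0]

```text
t: 56.58
position: [0.5812, 0.3347, 0.17]
tool_rot: [0.0, 0.123, 0.992, 0.001]
ft_force: [-0.9, -0.4, -4.6]
opening: 0.0192
gripper_force: 113.9
```

```bash
python3 - <<'E'
from plan import *
s=readout.state();print(s["position"],s["opening"],s["gripper_force"])
goto(SEAT+[0,0,.055],DOWN)
E
```

```text
[0.58121219 0.33467377 0.17004027] 0.019193114127240528 113.94999861717224
[-0.31  0.54 -0.4   1.28  0.2   1.36  0.62] -> [ 1.000e-01 -1.598e+02  1.580e+01] [ 0.1  0.  -0. ] margin 0.55
```

>>> carry_out:
  moves:
    - [1, 0, -25, 0, 0, 0, 0]
    - [1, 0, -60, 0, 0, 0, 0]
    - [1, 0, -95, 0, 0, 0, 0]
    - [1, -1, -130, 0, 0, 0, 0]
    - [1, -1, -150, 0, 0, 0, 0]
    - [1, -1, -160, 0, 0, 0, 0]
    - [1, -1, -160, 0, 0, 0, 0]
    - [1, -1, -160, 0, 0, 0, 0]

```text
t: 57.58
position: [0.5431, 0.181, 0.1701]
tool_rot: [0.001, 0.122, 0.993, 0.002]
ft_force: [0.2, -0.2, -5.1]
opening: 0.0196
gripper_force: 114.1
```

>>> carry_out:
  moves:
    - [1, 0, 0, 8, 0, 0, 0]
    - [1, 0, 0, 14, 0, 0, 0]
    - [1, 0, 0, 18, 0, 0, 0]
    - [1, 0, 0, 18, 0, 0, 0]

```text
t: 58.08
position: [0.543, 0.1794, 0.1515]
tool_rot: [0.0, 0.123, 0.992, 0.001]
ft_force: [0.3, 0.7, -4.0]
opening: 0.0197
gripper_force: 114.1
```

```bash
python3 - <<'E'
from plan import *
ps=[]
for i in range(4):
    b=cam("side");ps.append(readout.state()["position"])
print(np.round(ps,4).tolist()); p=np.mean(ps,0); d=SEAT+[.0013,-.0003,.006]-p
print("err x' y' z mm",1e3*d@kin.XP,1e3*d@kin.YP,1e3*d[2],readout.state()["tool_rot"].round(4))
cv2.imwrite("pics/z11.png",cv2.resize(b["image"][140:280,190:370],None,fx=4.2,fy=4.2,interpolation=cv2.INTER_CUBIC))
E
```

```text
[[0.5432, 0.1794, 0.1519], [0.5434, 0.1795, 0.1522], [0.5434, 0.1795, 0.1523], [0.5434, 0.1795, 0.1524]]
err x' y' z mm 0.046116735654573277 0.04426516909692596 -47.32419402055936 [8.000e-04 1.231e-01 9.924e-01 1.400e-03]
```

View pics/z11.png

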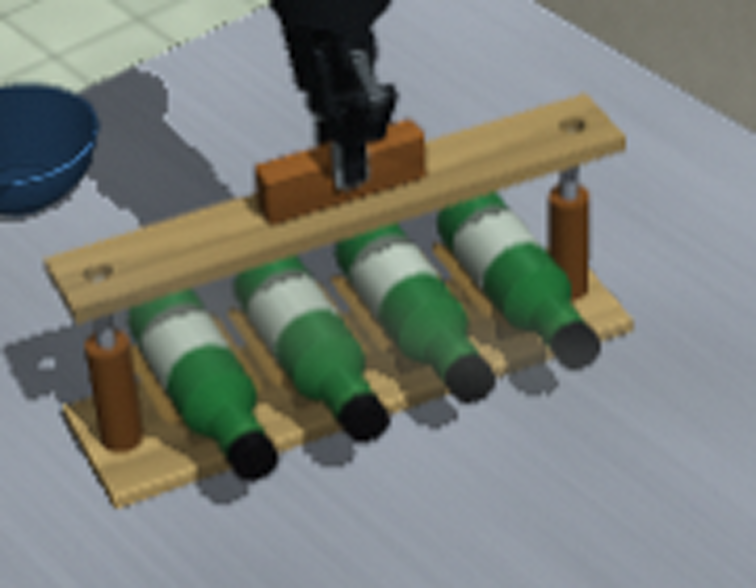

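The board hangs level above the pins, with its holes at (98,272) and (572,126) over the pins at (105,325) and (570,180). All four bottles are seated. I lower it in stages, watching the force.

>>> carry_out:
  moves:
    - [1, 0, 0, 5, 0, 0, 0]
    - [1, 0, 0, 10, 0, 0, 0]
    - [1, 0, 0, 15, 0, 0, 0]
    - [1, 0, 0, 19, 0, 0, 0]
    - [1, 0, 0, 23, 0, 0, 0]
    - [1, 0, 0, 26, 0, 0, 0]
    - [1, 0, 0, 26, 0, 0, 0]

```text
t: 59.15
position: [0.5432, 0.1796, 0.1259]
tool_rot: [0.001, 0.123, 0.992, 0.001]
ft_force: [-0.6, 1.0, -4.8]
opening: 0.0195
gripper_force: 114.1
```

>>> carry_out:
  moves:
    - [1, 0, 0, 4, 0, 0, 0]
    - [1, 0, 0, 8, 0, 0, 0]
    - [1, 0, 0, 12, 0, 0, 0]
    - [1, 0, 0, 15, 0, 0, 0]
    - [1, 0, 0, 17, 0, 0, 0]
    - [1, 0, 0, 19, 0, 0, 0]
    - [1, 0, 0, 19, 0, 0, 0]

```text
t: 60.02
position: [0.5433, 0.1795, 0.107]
tool_rot: [0.001, 0.123, 0.992, 0.001]
ft_force: [1.1, 1.7, -4.5]
opening: 0.0195
gripper_force: 114.1
```

>>> carry_out:
  moves:
    - [1, 0, 0, 1, 0, 0, 0]
    - [1, 0, 0, 2, 0, 0, 0]
    - [1, 0, 0, 3, 0, 0, 0]
    - [1, 0, 0, 3, 0, 0, 0]

```text
t: 60.52
position: [0.5434, 0.1796, 0.1049]
tool_rot: [0.001, 0.123, 0.992, 0.001]
ft_force: [-3.9, -0.5, 5.1]
opening: 0.0195
gripper_force: 115.3
```

Contact is where expected (z = 0.105, within the pins). Release and rise.

>>> carry_out:
  moves:
    - [0, 0, 0, -1, 0, 0, 0]
    - [0, 0, 0, -1, 0, 0, 0]
    - [0, 0, 0, -1, 0, 0, 0]
    - [0, 0, 0, -1, 0, 0, 0]
    - [0, 0, 0, -1, 0, 0, 0]
    - [0, 0, 0, -40, 0, 0, 0]
    - [0, 0, 0, -90, 0, 0, 0]
    - [0, 0, 0, -130, 0, 0, 0]

```text
t: 61.52
position: [0.5433, 0.1794, 0.2362]
tool_rot: [0.001, 0.123, 0.992, 0.002]
ft_force: [2.1, -0.4, -0.4]
opening: 0.0855
gripper_force: 0.0
```

>>> carry_out:
  moves:
    - [0, 40, -50, 0, 0, 0, 0]
    - [0, 80, -100, 0, 0, 0, 0]
    - [0, 80, -150, 0, 0, 0, 0]
    - [0, 80, -200, 0, 0, 0, 0]
    - [0, 80, -240, 0, 0, 0, 0]
    - [0, 80, -240, 0, 0, 0, 0]
    - [0, 80, -240, 0, 0, 0, 0]

```text
t: 62.4
position: [0.4071, -0.0333, 0.2335]
tool_rot: [0.001, 0.123, 0.992, 0.001]
ft_force: [-0.3, 0.8, -0.4]
opening: 0.0855
gripper_force: 0.0
```

```bash
python3 - <<'E'
from plan import *
a=cam("top");b=cam("side")
for n in("top","side"):
    for l in("bottle_1","board","mug","bowl","soap"): print(n,l,[(np.round(q["centre"],3).tolist(),round(q["p"],2)) for q in look_for(n,l)])
c=np.zeros((600,800,3),np.uint8)
A=cv2.resize(a["image"][165:345,215:320],None,fx=3.2,fy=3.2);B=cv2.resize(b["image"][150:290,195:350],None,fx=2.9,fy=2.9)
c[:A.shape[0],:A.shape[1]]=A;c[:B.shape[0],340:340+B.shape[1]]=B
X=np.array([*BC[:2],.094])
for sx in(-1,1):
  for sy in(-1,1):
    P=X+kin.XP*.19*sx+kin.YP*.028*sy+[0,0,.012]
    u=(project(a,P)[0]-[215,165])*3.2;v=(project(b,P)[0]-[195,150])*2.9+[340,0]
    for w in(u,v): cv2.circle(c,tuple(int(t) for t in w),2,(0,0,255),-1)
cv2.imwrite("pics/z12.png",c)
E
```

```text
top bottle_1 [([0.568, 0.12, 0.078], 0.73), ([0.494, 0.14, 0.079], 0.66), ([0.637, 0.099, 0.08], 0.62), ([0.75, -0.136, 0.025], 0.41)]
top board [([0.538, 0.18, 0.106], 0.83)]
top mug [([0.753, -0.132, 0.025], 0.68), ([0.49, 0.139, 0.077], 0.51)]
top bowl [([0.484, 0.523, 0.023], 0.78)]
top soap [([0.423, -0.523, 0.124], 0.8)]
side bottle_1 [([0.406, 0.151, 0.075], 0.69), ([0.48, 0.13, 0.08], 0.62), ([0.727, -0.137, 0.06], 0.62), ([0.627, 0.098, 0.073], 0.6), ([0.55, 0.089, 0.072], 0.53), ([0.476, 0.174, 0.016], 0.53)]
side board [([0.491, 0.178, 0.108], 0.85), ([0.55, 0.088, 0.075], 0.49)]
side mug [([0.728, -0.14, 0.06], 0.62)]
side bowl [([0.497, 0.536, 0.037], 0.56)]
side soap [([0.404, -0.553, 0.115], 0.59)]
```

View pics/z12.png

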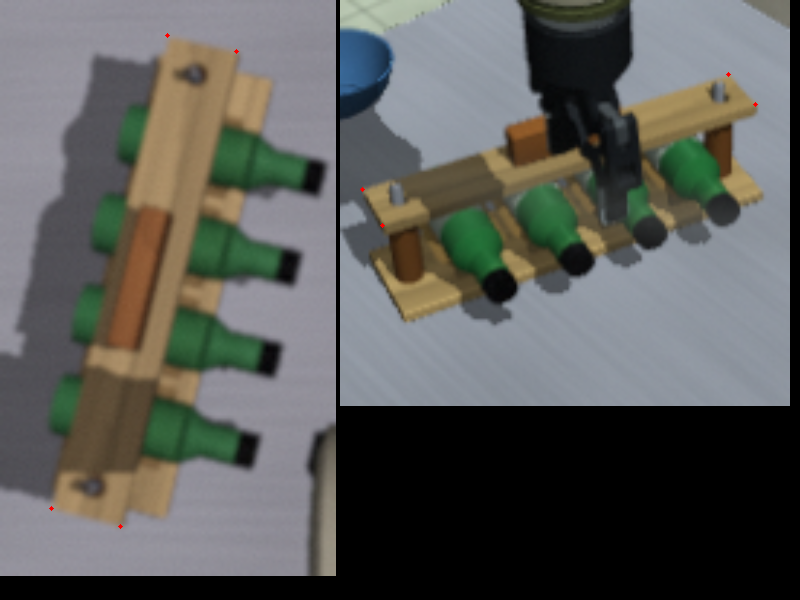

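Both pins stand through the board, its corners match the expected seat within about a pixel, and the four caps are in line. Handing in.

```bash
python3 -c "
from rig import bot
print(bot.finish_job())"
```

```text
the job is handed in; nothing more can be done
None
```

I handed the job in: all four bottles lie in the troughs with their necks overhanging, the board is back over both pins and released, and the mug, bowl and soap were left alone. The hand-in call returned no verdict, so this rests on my last pictures.

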